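# Set up the drying stand and clear the offcuts

### The job

First take the loose T post out of its holder and plant it in the stand: the hole is out of sight down in the beam's window, so feel about with the pin until it drops fully home, with its cross arm parallel to the fixed one. Then lay every batten across the two arms, parallel to the beam, about centred on the stand, side by side and not stacked. When all are up, lift the tray by its back board, tip all its offcuts into the scrap tub, and set the empty tray back flat on the bench; leave the glue, the jar and the sanding block alone.

Things in the scene. Friction and masses are not known exactly. Their poses are not given: they have to be found in the camera images.
- stand: Drying stand, fixed: wooden beam 96 (x) x 280 (y) x 54 mm, origin centre of underside. A fixed T post at y -80 mm: its cross arm lies along the stand's x, 150 long, 24 wide, 22 mm thick, flat top 146 mm above the bench, an end stop (8 long, 10 mm tall) at each end, 134 mm between stops. At y +80 mm: the window for the second post.
- window (a point): Centre of a 40 x 40 mm window in the beam's top (54 mm above the bench). Its flat floor is 42 mm above the bench; in it a vertical round blind hole, 20 mm wide, 36 mm deep (bottom 6 mm above the bench), slightly chamfered. The hole's centre lies anywhere up to 6 mm from this point along each of the stand's x and y; it is hard to see and must be felt for.
- post: Loose T post, about 160 g, 140 mm tall: pin 18 mm in diameter (lowest 4 mm tapers to 12 mm), cross arm on top 150 (x) x 24 (y) x 22 mm (z 118 to 140 mm), end stops as on the fixed one. Origin: centre of the pin's lower end, z up along the pin, x along the arm. Starts upright in the holder. Fully home, its lower end is 6 mm above the bench.
- post_tip (a point): The centre of the loose post's lower end.
- holder: Grey block 75 x 75 x 45 mm, fixed, origin at the centre of its underside; the loose post starts in its 20 mm wide, 38 mm deep hole, lower end 7 mm above the bench.
- batten0: One of up to three equal square wooden battens 220 x 20 x 20 mm, 60 g or so; origin at the centre of its underside as it lies at the start, length along its x. It starts flat on the bench. May be absent.
- batten0_mid (a point): The centre of batten0.
- batten1: One of up to three equal square wooden battens 220 x 20 x 20 mm, 60 g or so; origin at the centre of its underside as it lies at the start, length along its x. It starts flat on the bench. May be absent.
- batten1_mid (a point): The centre of batten1.
- batten2: One of up to three equal square wooden battens 220 x 20 x 20 mm, 60 g or so; origin at the centre of its underside as it lies at the start, length along its x. It starts flat on the bench. May be absent.
- batten2_mid (a point): The centre of batten2.
- tray: The offcut tray, about 300 g: an aluminium floor 150 (x) x 110 (y) x 4 mm, origin at the centre of its underside; low side walls to 28 mm height; the +x end is open; at the -x end stands a wooden back board 14 mm thick (x from -75 to -61 mm), 110 mm wide, its top 70 mm above the bench, by which the tray is lifted.
- tray_grip (a point): Middle of the tray's back board, 15 mm below its top edge (tray frame -68, 0, 55 mm).
- tray_lip (a point): Middle of the tray's open edge, on the floor's upper face (tray frame 75, 0, 4 mm).
- offcut0: A wooden offcut, a block 30 x 24 x 22 mm as it lies at the start, 15 g; origin at the centre of its underside. It starts on the tray floor. May be absent.
- offcut1: A wooden offcut, a block 26 x 26 x 20 mm as it lies at the start, 15 g; origin at the centre of its underside. It starts on the tray floor. May be absent.
- offcut2: A wooden offcut, a round dowel end 26 mm across, 22 mm tall, standing on end as it lies at the start, 15 g; origin at the centre of its underside. It starts on the tray floor. May be absent.
- offcut3: A wooden offcut, a block 34 x 22 x 20 mm as it lies at the start, 15 g; origin at the centre of its underside. It starts on the tray floor. May be absent.
- offcut4: A wooden offcut, a block 28 x 28 x 22 mm as it lies at the start, 15 g; origin at the centre of its underside. It starts on the tray floor. May be absent.
- tub: The black scrap tub, open at the top, fixed to the bench: 200 (x) x 170 (y) x 90 mm outside, walls 5 mm thick, origin at the centre of its underside.
- glue: Bystander: a glue bottle 52 mm across, 150 mm tall; origin at its underside. Leave alone.
- screwjar: Bystander: a jar 64 mm across, 80 mm tall; origin at its underside. Leave alone.
- sander: Bystander: a cork sanding block with a wooden grip, 70 x 110 x 50 mm; origin at its underside. Leave alone.
There are look-alikes about, which are no part of the job. Leave any pink look-alike of the post alone. What is shaped like the offcut3 but purple is not meant.

How it is judged (in metres and radians):
On the way, in this order (a step that is already met when the one before it is completed fails the run):
1. the loose post is fully home in the stand, its arm parallel to the fixed arm (z of post_tip in the frame of stand below 0.014 m and horizontal distance between post_tip and window below 0.014 m and angle between post's own z axis and vertical below 0.1 rad and angle between the x axis of post and the x axis of stand, either way round below 0.2 rad), for 0.2 s.
2. every batten lies across both arms (z of batten0_mid in the frame of stand between 0.148 and 0.168 m and x of batten0_mid in the frame of stand between -0.063 and 0.063 m and y of batten0_mid in the frame of stand between -0.03 and 0.03 m and angle between batten0's own x axis and vertical between 1.47 and 1.67 rad and angle between the x axis of each of batten0, batten1, batten2 and the y axis of stand, either way round below 0.2 rad and z of batten1_mid in the frame of stand between 0.148 and 0.168 m and x of batten1_mid in the frame of stand between -0.063 and 0.063 m and y of batten1_mid in the frame of stand between -0.03 and 0.03 m and angle between batten1's own x axis and vertical between 1.47 and 1.67 rad and z of batten2_mid in the frame of stand between 0.148 and 0.168 m and x of batten2_mid in the frame of stand between -0.063 and 0.063 m and y of batten2_mid in the frame of stand between -0.03 and 0.03 m and angle between batten2's own x axis and vertical between 1.47 and 1.67 rad), for 0.2 s.
3. the tray is tipped up with its open edge over the tub (angle between tray's own z axis and vertical above 0.4 rad and x of tray_lip in the frame of tub between -0.1 and 0.1 m and y of tray_lip in the frame of tub between -0.085 and 0.085 m), for 0.1 s.
At the end, for the whole second after the job is handed in: Post home (tip under 14 mm above the bench, lean < 0.1 rad, arm within 0.2 rad of parallel); battens level across both arms in one layer, within 63 mm (x), 30 mm (y), 0.2 rad of the stand's middle and length; offcuts in the tub; tray flat on the bench; all at rest (all of step 1 and all of step 2 and linear speed of each of batten0, batten1, batten2, offcut0, offcut1, offcut2, offcut3, offcut4, post, tray below 0.02 m/s and x of offcut0 in the frame of tub between -0.1 and 0.1 m and y of offcut0 in the frame of tub between -0.085 and 0.085 m and z of offcut0 in the frame of tub between -0.005 and 0.085 m and x of offcut1 in the frame of tub between -0.1 and 0.1 m and y of offcut1 in the frame of tub between -0.085 and 0.085 m and z of offcut1 in the frame of tub between -0.005 and 0.085 m and x of offcut2 in the frame of tub between -0.1 and 0.1 m and y of offcut2 in the frame of tub between -0.085 and 0.085 m and z of offcut2 in the frame of tub between -0.005 and 0.085 m and x of offcut3 in the frame of tub between -0.1 and 0.1 m and y of offcut3 in the frame of tub between -0.085 and 0.085 m and z of offcut3 in the frame of tub between -0.005 and 0.085 m and x of offcut4 in the frame of tub between -0.1 and 0.1 m and y of offcut4 in the frame of tub between -0.085 and 0.085 m and z of offcut4 in the frame of tub between -0.005 and 0.085 m and height (world z) of tray below 0.008 m and angle between tray's own z axis and vertical below 0.06 rad); the robot touches nothing.
It fails at once if the yellow glue bottle is knocked aside (30 mm) (distance of glue from where it was at the start of the episode above 0.03 m).
It fails at once if the screw jar is knocked aside (30 mm) (distance of screwjar from where it was at the start of the episode above 0.03 m).
It fails at once if the sanding block is knocked aside (30 mm) (distance of sander from where it was at the start of the episode above 0.03 m).
Of batten0, batten1, batten2 only 2 to 3 are there at a start; the rules pass over those that are not, and their reading is None.
Of offcut0, offcut1, offcut2, offcut3, offcut4 only 3 to 5 are there at a start; the rules pass over those that are not, and their reading is None.
At some moment in a run one of batten0, batten1, batten2, tray may be knocked a few centimetres aside while the robot is not near it.
It also fails if it takes over 210 s, if anything falls off the work surface, if the arm or the gripper's body presses on something with over 40 N, if the wrist force passes 120 N, or if a joint passes its speed limit or range.

### The arm

A 6-joint arm with a two-finger parallel gripper is mounted at the origin on the work surface. World frame = base frame: x ahead of the robot, y to its left, z up, the work surface at z = 0. Lengths are in mm, angles in rad, forces in N, time in s.
With the tool pointing down it reaches from about 350 to 725 mm from the base axis. Payload 4.3 kg.
Tool frame: the origin (TCP) lies on the centre line of the jaws, within the pads' length; the fingertips stand 17 mm ahead of it and the grasp point (between the pads) lies 2 mm behind it; z points along the fingers, y is the line along which they close (so a half turn about z gives the same grasp; the last joint's range is limited). The gripper opens to 85 mm and grips with 20 to 120 N. Pads are 22 mm wide; open, the fingers measure 114 mm over their backs; the gripper's body (76 mm by 85 mm) begins 54 mm behind the grasp point. The pads swing forward as they close: fully open they stand 13 mm farther back than shut.
Start: joints at [1.227, 0.377, 0.081, 1.274, 0, 1.46], TCP at [133.217, 559.391, 248.329] pointing down, gripper open.
Joint ranges: [-2.72, 2.72], [-0.84, 1.66], [-1.02, 1.22], [-1.77, 2.12], [-1.37, 1.28], [-3.14, 3.14]. Speed limits (rad/s): [2.57, 2.57, 3.14, 3.14, 3.14, 3.14].

### API

Orientations are given as a 3x3 rotation matrix whose columns are the frame's x, y, z axes.
In Python, from plant import * gives the robot as it stands.
- The arm moves only by the tool jog_arm, never from a script. Its argument "steps" is one flat list of numbers, 7 for each row, row after row: the shift along the tool's x, y, z in cm, then the turn, a rotation vector about the tool's x, y, z in degrees, then the finger opening in cm, from 0 to 8.54. In form: [x, y, z, rx, ry, rz, gripper, x, y, z, rx, ry, rz, gripper, ...]. A call has exactly 5 rows; each row shifts and turns the commanded pose from where the row before left it, along the tool's axes as they then stand; what a row does not reach is not made up. A row lasts 1/12 s, in which the tool goes at most 41.7 mm and 7.16 degrees, less where a joint would pass 70% of its speed; a pose out of reach is approached as far as the arm can. A call is refused whole if a number of a shift passes 4.17 or a number of a turn 7.16, either way. A call with a gripper value outside its range is refused whole. The fingers move at their own pace and stop on an object; the grip force is fixed at half the most. Time passes only in rows, so rows that do not move let the fingers close, or fill a call up. It gives the time, the measured TCP pose, the force, the opening and the grip force at its end, in the units of the state.
- observe(): the state, without advancing time (a new reading comes with each control period).
- read_camera(name): name is "side" or "top" or "wrist"; returns the picture (384x512x3 uint8, red, green, blue); there is no depth.
- camera_params(name): a dict with "K" (3x3 intrinsics, pixels), "distortion" ([k1, k2, p1, p2, k3] as OpenCV has them; the pictures are not rectified), "rvec" (rotation vector, rad) and "tvec" (3), from world to camera coordinates, as OpenCV has them; the wrist camera has in their place "mount" (4x4, takes a point from camera to tool coordinates, whose origin is the TCP and whose axes are the flange's). Camera axes: x right, y down, z forward; pixel columns grow to the right and rows downward; lengths in mm; the calibration is good to about 2 mm. A picture is of the moment at which its call begins: read the wrist's pose just before it. camera_params takes no time and is no camera call.
- finish_job(): hands the job in; it is judged then, once.
The state is a dict: "t": time; "joint_pos": joint angles; "qd": joint speeds; "joint_torque": joint torques, N m; "ee_pos": TCP position; "eef_rot": TCP orientation; "force": force on the tool from outside, world axes, zero at the start; "torque": the same for the moment, N m; "opening": finger opening in mm; "gripper_force": force on a finger pad.
Only numpy, scipy, OpenCV 4.12 (cv2) and the standard library are available. Lean on these libraries where they do the work, as an engineer would, in place of code of your own. Each camera call takes 0.05 s, during which the arm holds its last target. There are 200 camera calls.

## Working session

There is one attempt and no reset: what is moved stays moved. The work goes in short steps, Python scripts to look and compute and a tool call to move; the robot and the scene stay as the last step left them, time stands still between calls to the robot, and variables do not carry over. Pictures are saved under pics/ and viewed, at most 14 in all, crops included, and the job is handed in when it is done.

Besides the shell and the picture viewer there is one more tool, called after "Emit:" as name(argument=value, ...) on one line, values as JSON. jog_arm: Moves the arm, as the interface text tells. Its arguments: {"type":"object","properties":{"steps":{"type":"array"}},"required":["steps"]}

```bash
ls; mkdir -p pics
python3 - <<'E'
from plant import *
import cv2,numpy as np
s=observe();print({k:np.round(v,3).tolist() for k,v in s.items()})
for n in("top","side","wrist"):
    cv2.imwrite(f"pics/{n}0.png",cv2.resize(read_camera(n)[:,:,::-1],(800,600),interpolation=cv2.INTER_CUBIC))
    print(n,{k:np.round(v,3).tolist() for k,v in camera_params(n).items()})
E
```

```text
pics
{'t': 0.0, 'joint_pos': [1.227, 0.378, 0.08, 1.274, -0.0, 1.46], 'qd': [0.0, 0.002, -0.0, -0.001, 0.002, -0.001], 'joint_torque': [0.001, -46.36, 26.987, 0.021, 0.0, 0.0], 'ee_pos': [132.992, 558.772, 247.328], 'eef_rot': [[-0.973, 0.232, -0.001], [0.232, 0.973, -0.002], [0.0, -0.002, -1.0]], 'force': [-0.243, 1.189, -0.18], 'torque': [0.03, 0.031, -0.021], 'gripper_force': 0.0, 'opening': 85.797}
top {'K': [[391.379, 0.0, 258.507], [0.0, 391.379, 189.904], [0.0, 0.0, 1.0]], 'distortion': [-0.127, 0.0, 0.0, 0.0, 0.0], 'rvec': [2.166, -2.192, 0.078], 'tvec': [29.345, 548.375, 1099.49]}
side {'K': [[391.011, 0.0, 249.888], [0.0, 391.011, 192.382], [0.0, 0.0, 1.0]], 'distortion': [-0.11, 0.0, 0.0, 0.0, 0.0], 'rvec': [0.868, -2.653, 0.874], 'tvec': [454.522, 274.54, 913.497]}
wrist {'K': [[284.802, 0.0, 251.018], [0.0, 284.802, 188.71], [0.0, 0.0, 1.0]], 'distortion': [-0.017, 0.0, 0.0, 0.0, 0.0], 'mount': [[0.0, -0.965, -0.261, 65.88], [1.0, 0.0, 0.001, 0.76], [-0.001, -0.261, 0.965, -126.217], [0.0, 0.0, 0.0, 1.0]]}
```

View pics/top0.png

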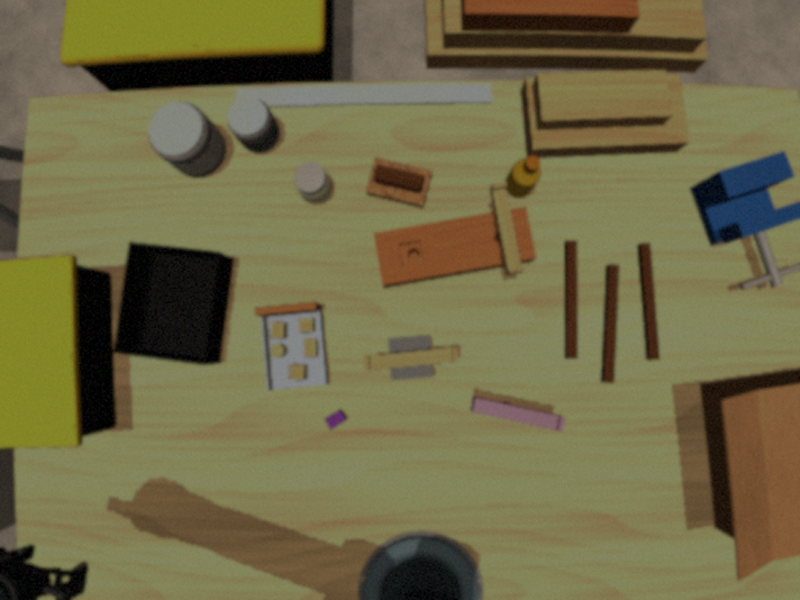

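View pics/side0.png

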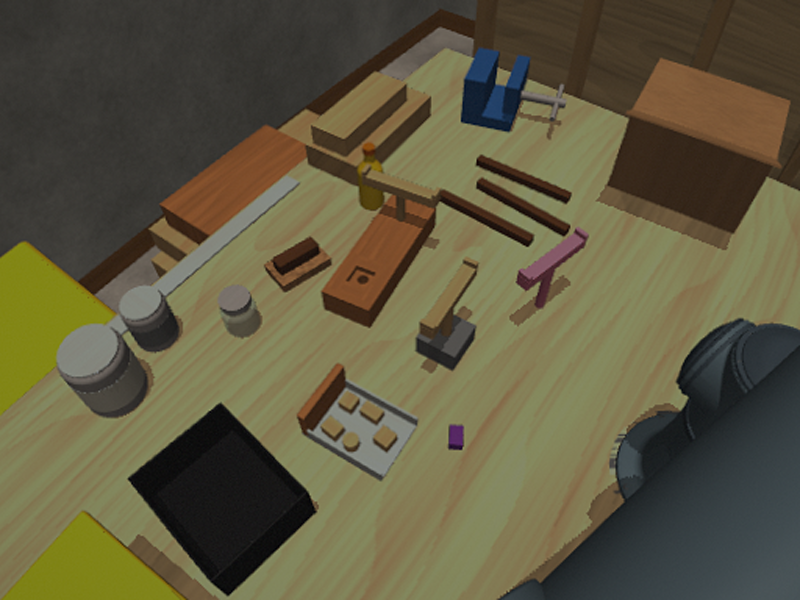

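The top picture shows candidates for the loose post: the wooden T in the grey holder (412,357), the pink T look-alike (518,412) and the fixed post on the beam (507,232). I choose (412,357). There are battens at (571,300), (610,323) and (649,300). The tray at (295,347) holds 5 offcuts, and the purple block at (336,419) isn't one of them. The window is at (412,252) and the tub at (175,303).

```bash
cat > h.py <<'E'
import numpy as np,cv2
from scipy.spatial.transform import Rotation as R
from plant import *
def pose(s=None):
    s=s or observe();T=np.eye(4);T[:3,:3]=s["eef_rot"];T[:3,3]=s["ee_pos"];return T
def ray(name,uv,s=None):
    "uv: full-res pixel -> camera origin, direction in world"
    p=camera_params(name);d=cv2.undistortPoints(np.float64([[uv]]),p["K"],p["distortion"])[0,0]
    d=np.array([*d,1.])
    if name=="wrist":
        M=pose(s)@np.array(p["mount"]);return M[:3,3],M[:3,:3]@d
    Rm=cv2.Rodrigues(np.array(p["rvec"]))[0];t=np.array(p["tvec"]).ravel();return -Rm.T@t,Rm.T@d
def px(name,u,v,z,sc=1.5625,off=(0,0),s=None):
    o,d=ray(name,((u+.5)/sc-.5+off[0],(v+.5)/sc-.5+off[1]),s);return o+d*(z-o[2])/d[2]
def show(name,fn,crop=None,sc=1.5625):
    s=observe();im=read_camera(name)[:,:,::-1]
    if crop:x0,y0,x1,y1=crop;im=im[y0:y1,x0:x1]
    cv2.imwrite("pics/"+fn,cv2.resize(im,None,fx=sc,fy=sc,interpolation=cv2.INTER_CUBIC));return s
def go(p,yaw,s=None):
    "yaw of tool y (closing) line in world deg, tool down; returns shift in tool axes cm & rotvec deg"
    T=pose(s);c=[]
    for k in(0,180,-180):
        a=np.radians(yaw+k);y=np.array([np.cos(a),np.sin(a),0]);z=np.array([0,0,-1.]);x=np.cross(y,z)
        Rd=np.c_[x,y,z];c.append(R.from_matrix(T[:3,:3].T@Rd).as_rotvec(degrees=True))
    print("shift cm",np.round(T[:3,:3].T@(np.array(p)-T[:3,3])/10,2),"rot",[np.round(q,1).tolist() for q in c[:2]])
def st():
    s=observe();print("t",round(s["t"],2),"p",np.round(s["ee_pos"],1),"F",np.round(s["force"],1),"op",round(s["opening"],1),"gf",round(s["gripper_force"],1))
E
python3 - <<'E'
from h import *
P={"postL":(368,359,155),"postR":(459,352,155),"pinkL":(473,402,125),"hold TL":(389,338,45),"hold TR":(431,337,45),"hold BR":(435,377,45),
"beamTL":(375,233,54),"beamTR":(526,208,54),"beamBR":(535,257,54),"beamBL":(386,286,54),"win":(412,252,54),"fixT":(499,187,154),"fixB":(513,273,154),
"b0a":(571,241,20),"b0b":(571,357,20),"b1a":(612,266,20),"b1b":(608,381,20),"b2a":(645,244,20),"b2b":(653,358,20),
"trayboardL":(257,311,70),"trayboardR":(321,306,70),"lipL":(269,389,4),"lipR":(328,384,4),
"tubTL":(131,244,90),"tubTR":(233,257,90),"tubBR":(220,362,90),"tubBL":(117,350,90),"glue":(531,162,150),"jar":(312,176,80),"sander":(399,180,50)}
for k,v in P.items(): print(k,np.round(px("top",*v)[:2],0))
s=show("top","c1.png",(220,140,310,260),5)
E
```

```text
postL [439.  81.]
postR [449. -65.]
pinkL [366. -89.]
hold TL [474.  51.]
hold TR [475. -24.]
hold BR [403. -30.]
beamTL [662.  74.]
beamTR [ 705. -200.]
beamBR [ 615. -213.]
beamBL [566.  55.]
win [627.   8.]
fixT [ 718. -136.]
fixB [ 575. -155.]
b0a [ 650. -289.]
b0b [ 434. -282.]
b1a [ 602. -366.]
b1b [ 389. -351.]
b2a [ 643. -432.]
b2b [ 429. -438.]
trayboardL [523. 283.]
trayboardR [531. 169.]
lipL [382. 276.]
lipR [390. 166.]
tubTL [644. 510.]
tubTR [617. 321.]
tubBR [434. 343.]
tubBL [456. 531.]
glue [ 762. -192.]
jar [762. 184.]
sander [760.  30.]
```

View pics/c1.png

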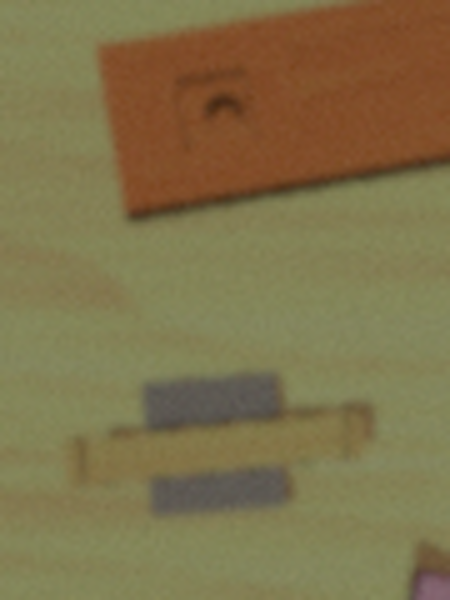

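The crop shows the wooden post in the grey holder, with its arm centre near (222,445). In the window, a dark hole arc shows near (223,105).

Run:
```python
from h import *
go((444,8,262),3.9)
for n,(u,v,z) in {"postL":(82,460,157),"postR":(362,425,157),"midL":(88,440,147),"midR":(344,452,147),"holeTop":(223,98,42),"holeC":(225,112,42),"winTL":(178,78,54),"winTR":(246,70,54)}.items():
    print(n,np.round(px("top",u,v,z,5,(220,140)),1))
```

```text
shift cm [-43.01 -46.4   -1.38] rot [[-0.1, 0.0, 72.7], [-0.0, -0.1, -107.3]]
postL [434.2  79.6 157. ]
postR [450.  -60.7 157. ]
midL [444.   77.1 147. ]
midR [436.4 -52.2 147. ]
holeTop [634.    5.6  42. ]
holeC [626.    4.6  42. ]
winTL [643.8  30.8  54. ]
winTR [647.9  -7.4  54. ]
```

Emit:
jog_arm(steps=[-2.5,-2.7,0,0,0,0,8,-2.5,-2.7,0,0,0,0,8,-2.5,-2.7,0,0,0,0,8,-2.5,-2.7,0,0,0,0,8,-2.5,-2.7,0,0,0,0,8])

```text
t: 0.62
ee_pos: [223.9, 397.5, 248.1]
eef_rot: [[-0.973, 0.231, 0.0], [0.231, 0.973, -0.0], [-0.0, -0.0, -1.0]]
force: [1.1, -0.5, 0.9]
opening: 80.2
gripper_force: 0.0
```

Emit:
jog_arm(steps=[-2.5,-2.7,0,0,0,0,8,-2.5,-2.7,0,0,0,0,8,-2.5,-2.7,0,0,0,0,8,-2.5,-2.7,0,0,0,0,8,-2.5,-2.7,0,0,0,0,8])

```text
t: 1.03
ee_pos: [314.1, 237.2, 248.3]
eef_rot: [[-0.973, 0.231, 0.0], [0.231, 0.973, 0.0], [-0.0, 0.0, -1.0]]
force: [0.7, -0.3, -0.4]
opening: 80.7
gripper_force: 0.0
```

Emit:
jog_arm(steps=[-2.5,-2.7,0,0,0,0,8,-2.5,-2.7,0,0,0,0,8,-2.5,-2.7,0,0,0,0,8,-2.5,-2.7,0,0,0,0,8,-2.5,-2.7,0,0,0,0,8])

```text
t: 1.45
ee_pos: [404.6, 76.7, 248.3]
eef_rot: [[-0.973, 0.232, 0.0], [0.232, 0.973, 0.0], [-0.0, 0.0, -1.0]]
force: [1.3, 0.8, -0.2]
opening: 80.1
gripper_force: 0.0
```

Emit:
jog_arm(steps=[-2.5,-2.7,0,0,0,0,8,-2.5,-2.7,0,0,0,0,8,0,0,0,0,0,7,8,0,0,0,0,0,7,8,0,0,0,0,0,7,8])

```text
t: 1.87
ee_pos: [440.4, 13.5, 248.0]
eef_rot: [[-0.821, 0.572, -0.001], [0.572, 0.821, 0.0], [0.001, -0.0, -1.0]]
force: [-0.2, 0.1, 0.6]
opening: 80.1
gripper_force: 0.0
```

Emit:
jog_arm(steps=[0,0,0,0,0,7,8,0,0,0,0,0,7,8,0,0,0,0,0,7,8,0,0,0,0,0,7,8,0,0,0,0,0,7,8])

```text
t: 2.28
ee_pos: [440.1, 14.4, 248.1]
eef_rot: [[-0.346, 0.938, -0.0], [0.938, 0.346, 0.0], [0.0, -0.0, -1.0]]
force: [-0.0, -0.4, -0.0]
opening: 79.8
gripper_force: 0.0
```

Emit:
jog_arm(steps=[0,0,0,0,0,7,8,0,0,0,0,0,7,8,0,0,0,0,0,0,8,0,0,0,0,0,0,8,0,0,0,0,0,0,8])

```text
t: 2.7
ee_pos: [440.2, 14.4, 248.2]
eef_rot: [[-0.118, 0.993, -0.0], [0.993, 0.118, 0.0], [0.0, -0.0, -1.0]]
force: [0.5, 0.0, -0.9]
opening: 80.0
gripper_force: 0.0
```

Run:
```python
from h import *
s=show("wrist","w1.png");st();print(np.round(s["joint_pos"],2))
go((442,9,200),6.4)
np.save("w1.npy",pose(s))
```

```text
t 2.75 p [440.2  14.4 248.2] F [0.9 0.6 0.4] op 80.2 gf 0.0
[-0.11  0.11 -0.27  1.19  0.    1.34]
shift cm [-0.56  0.11  4.82] rot [[-0.0, -0.0, 0.3], [0.0, -0.0, -179.7]]
```

View pics/w1.png

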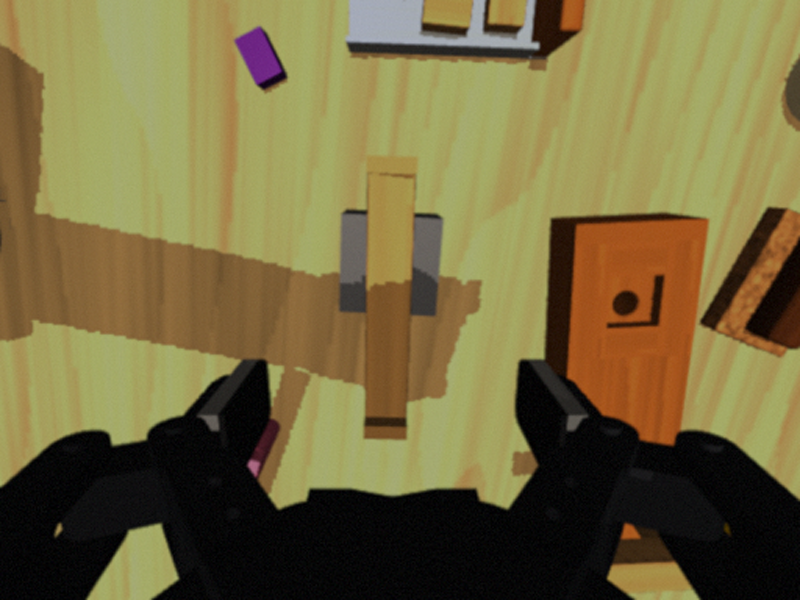

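The wrist view shows the post arm vertical in the picture (far end about 392,165, near end about 386,425) and the dark hole at (625,302) in the window.

Run:
```python
from h import *
f=lambda u,v,z:np.round(px("wrist",u,v,z),1)
L=(f(366,175,147)+f(415,176,147))/2; Rr=(f(365,418,147)+f(406,418,147))/2
d=L-Rr; print(L,Rr,np.linalg.norm(d),(L+Rr)/2,np.degrees(np.arctan2(d[1],d[0])))
print("far outer",f(392,156,157),"near outer",f(386,438,147))
print("hole",f(625,302,42)); h=f(625,302,42)
print("beam",f(573,225,54),f(707,218,54),f(688,440,54),f(568,357,54))
print("holder",[f(*p,45) for p in((342,212),(441,216),(435,315),(340,310))])
c=(L+Rr)/2; go((c[0],c[1],133),np.degrees(np.arctan2(d[1],d[0]))-90)
```

```text
[431.75  80.45 147.  ] [444.55 -53.1  147.  ] 134.16200095407044 [438.15   13.675 147.   ] 95.4747481621143
far outer [431.5  89.3 157. ] near outer [446.3 -66.  147. ]
hole [624.2   7.5  42. ]
beam [565.4  61.9  54. ] [660.8  78.5  54. ] [700.  -99.6  54. ] [584.2 -38.5  54. ]
holder [array([399.2,  50.6,  45. ]), array([471.4,  56.3,  45. ]), array([477.8, -19.5,  45. ]), array([404.2, -24.1,  45. ])]
shift cm [-0.05 -0.21 11.52] rot [[-0.0, -0.0, 1.2], [0.0, -0.0, -178.8]]
```

Emit:
jog_arm(steps=[0,-0.1,3,0,0,1.2,8,0,-0.1,3,0,0,0,8,0,0,3,0,0,0,8,0,0,2.5,0,0,0,8,0,0,0,0,0,0,8])

```text
t: 3.17
ee_pos: [434.3, 14.6, 128.9]
eef_rot: [[-0.095, 0.995, -0.009], [0.995, 0.095, 0.001], [0.002, -0.009, -1.0]]
force: [-0.2, 0.9, -0.2]
opening: 80.2
gripper_force: 0.0
```

Emit:
jog_arm(steps=[0,0,0,0,0,0,0,0,0,0,0,0,0,0,0,0,0,0,0,0,0,0,0,0,0,0,0,0,0,0,0,0,0,0,0])

```text
t: 3.58
ee_pos: [439.5, 14.0, 134.9]
eef_rot: [[-0.094, 0.996, 0.003], [0.996, 0.094, -0.001], [-0.001, 0.003, -1.0]]
force: [-2.0, 0.4, 8.9]
opening: 23.2
gripper_force: 58.3
```

Emit:
jog_arm(steps=[0,0,0,0,0,0,0,0,0,0,0,0,0,0,0,0,0,0,0,0,0,0,0,0,0,0,0,0,0,0,0,0,0,0,0])

```text
t: 4.0
ee_pos: [439.3, 14.0, 135.0]
eef_rot: [[-0.094, 0.996, 0.003], [0.996, 0.094, -0.0], [-0.001, 0.003, -1.0]]
force: [-1.4, -0.3, 7.7]
opening: 23.0
gripper_force: 58.3
```

Emit:
jog_arm(steps=[0,0,-1,0,0,0,0,0,0,-2,0,0,0,0,0,0,-3,0,0,0,0,0,0,-2,0,0,0,0,0,0,0,0,0,0,0])

```text
t: 4.42
ee_pos: [441.3, 13.9, 218.0]
eef_rot: [[-0.094, 0.996, 0.008], [0.996, 0.094, -0.001], [-0.002, 0.008, -1.0]]
force: [0.8, -0.6, -0.9]
opening: 23.2
gripper_force: 60.0
```

Emit:
jog_arm(steps=[-0.3,2,0,0,0,0,0,-0.5,3.7,0,0,0,0,0,-0.5,4,0,0,0,0,0,-0.5,4,0,0,0,0,0,-0.5,3,0,0,0,0,0])

```text
t: 4.83
ee_pos: [609.2, 7.1, 212.2]
eef_rot: [[-0.094, 0.996, 0.001], [0.996, 0.094, 0.0], [0.0, 0.001, -1.0]]
force: [0.3, 0.2, -0.4]
opening: 23.1
gripper_force: 59.9
```

Emit:
jog_arm(steps=[-0.1,1.6,0,0,0,-4,0,0,0,0,0,0,-7,0,0,0,0,0,0,-7,0,0,0,0,0,0,-7,0,0,0,0,0,0,-7,0])

```text
t: 5.25
ee_pos: [622.5, 7.6, 212.0]
eef_rot: [[-0.612, 0.791, -0.002], [0.791, 0.612, 0.0], [0.001, -0.001, -1.0]]
force: [0.4, 0.1, -1.7]
opening: 23.1
gripper_force: 59.9
```

Emit:
jog_arm(steps=[0,0,0,0,0,-7,0,0,0,0,0,0,-7,0,0,0,0,0,0,-7,0,0,0,0,0,0,-7,0,0,0,0,0,0,-7,0])

```text
t: 5.67
ee_pos: [622.4, 7.6, 212.2]
eef_rot: [[-0.955, 0.296, -0.001], [0.296, 0.955, 0.0], [0.001, -0.0, -1.0]]
force: [0.5, -0.3, -1.8]
opening: 23.4
gripper_force: 59.9
```

Emit:
jog_arm(steps=[0,0,0,0,0,-7,0,0,0,0,0,0,-7,0,0,0,0,0,0,-7,0,0,0,0,0,0,-6,0,0,0,0,0,0,0,0])

```text
t: 6.08
ee_pos: [622.4, 7.6, 212.3]
eef_rot: [[-0.986, -0.165, -0.001], [-0.165, 0.986, 0.0], [0.001, 0.0, -1.0]]
force: [0.2, -1.0, -2.0]
opening: 22.9
gripper_force: 60.0
```

Run:
```python
from h import *
s=show("wrist","w2.png");st();print(np.round(s["joint_pos"],2),np.round(s["eef_rot"],3).tolist())
s=show("side","s2.png",(180,80,330,230),4)
go((624.2,7.5,200),99.5)
```

```text
t 6.13 p [622.4   7.6 212.4] F [ 0.1  0.4 -2. ] op 22.7 gf 60.0
[-0.09  0.49  0.16  1.24  0.   -0.26] [[-0.986, -0.165, -0.001], [-0.165, 0.986, 0.0], [0.001, 0.0, -1.0]]
shift cm [-0.17 -0.04  1.26] rot [[0.0, -0.1, -0.2], [-0.1, -0.0, 179.8]]
```

View pics/w2.png

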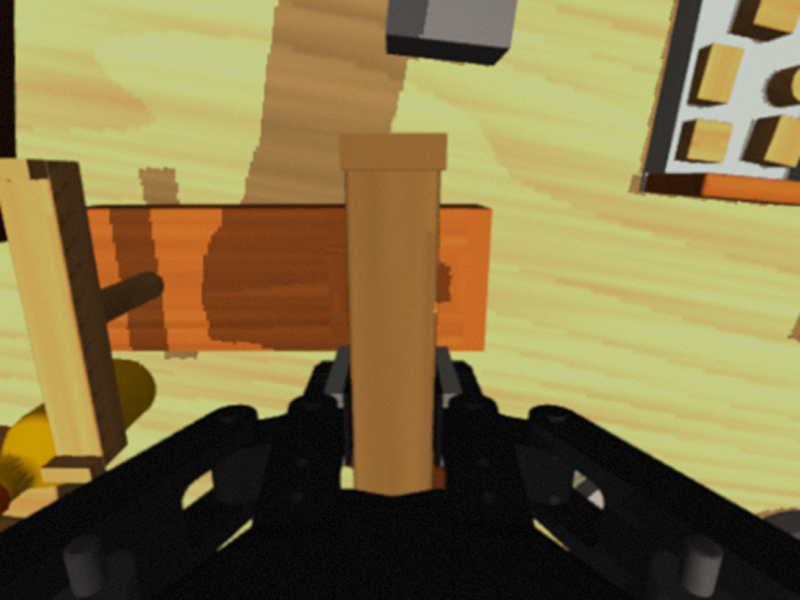

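View pics/s2.png

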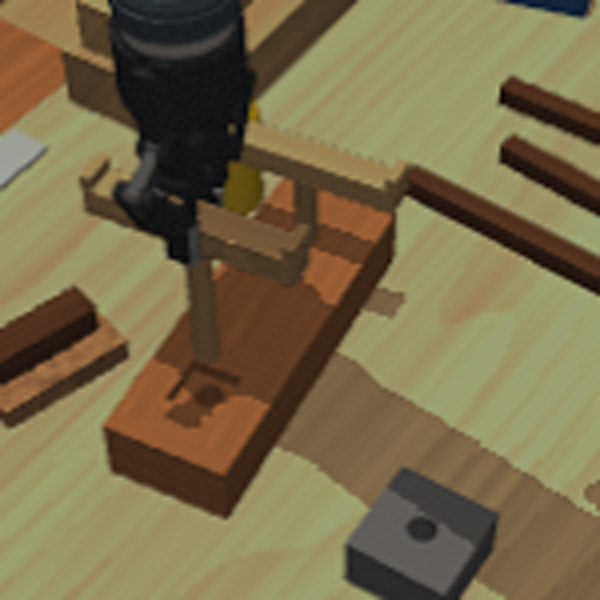

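The post hangs straight in the grip, parallel to the stand. In the side crop the pin tip is at (206,362), with the hole at (208,397) just below.

Run:
```python
from h import *
print("hole side",px("side",208,397,42,4,(180,80)), "tip",px("side",206,362,84,4,(180,80)))
s=observe()
print("beam angle",[px("wrist",u,v,54) for u,v in((92,206),(492,209),(484,350))])
go((624.2,7.5,180),99.5)
```

```text
hole side [624.42636629   7.19381627  42.        ] tip [621.77905551   8.96169931  84.        ]
beam angle [array([ 606.32554642, -187.10798711,   54.        ]), array([567.76175336,  63.22314362,  54.        ]), array([661.81628549,  78.60389111,  54.        ])]
shift cm [-0.17 -0.04  3.26] rot [[0.0, -0.1, -0.2], [-0.1, -0.0, 179.8]]
```

Emit:
jog_arm(steps=[-0.2,0,1.2,0,0,0,0,0,0,1.2,0,0,0,0,0,0,1.2,0,0,0,0,0,0,0,0,0,0,0,0,0,0,0,0,0,0])

```text
t: 6.6
ee_pos: [623.9, 8.0, 176.4]
eef_rot: [[-0.987, -0.162, -0.002], [-0.162, 0.987, 0.0], [0.002, 0.001, -1.0]]
force: [0.9, -0.2, -1.6]
opening: 22.9
gripper_force: 60.0
```

Emit:
jog_arm(steps=[0,0,0.3,0,0,0,0,0,0,0.3,0,0,0,0,0,0,0.3,0,0,0,0,0,0,0.3,0,0,0,0,0,0,0,0,0,0,0])

```text
t: 7.02
ee_pos: [624.4, 7.9, 164.7]
eef_rot: [[-0.987, -0.163, -0.001], [-0.163, 0.987, 0.0], [0.001, 0.0, -1.0]]
force: [-0.2, -0.8, -2.4]
opening: 23.0
gripper_force: 60.0
```

Emit:
jog_arm(steps=[0,0,0.5,0,0,0,0,0,0,0.5,0,0,0,0,0,0,0.5,0,0,0,0,0,0,0.5,0,0,0,0,0,0,0,0,0,0,0])

```text
t: 7.43
ee_pos: [624.0, 7.9, 143.7]
eef_rot: [[-0.987, -0.163, -0.002], [-0.163, 0.987, 0.0], [0.002, 0.001, -1.0]]
force: [-0.5, -0.0, -1.7]
opening: 23.1
gripper_force: 59.9
```

Emit:
jog_arm(steps=[0,0,0.5,0,0,0,0,0,0,0.4,0,0,0,0,0,0,0.2,0,0,0,0,0,0,0.1,0,0,0,0,0,0,0,0,0,0,0])

```text
t: 7.85
ee_pos: [624.9, 7.9, 134.0]
eef_rot: [[-0.987, -0.163, 0.001], [-0.163, 0.987, -0.0], [-0.001, -0.0, -1.0]]
force: [-1.6, -0.1, 3.0]
opening: 22.8
gripper_force: 60.6
```

The post dropped home, with its tip about 6 mm above the bench. I release it and go to the first batten.

Emit:
jog_arm(steps=[0,0,0,0,0,0,5,0,0,0,0,0,0,5,0,0,0,0,0,0,5,0,0,0,0,0,0,5,0,0,-0.5,0,0,0,5])

```text
t: 8.27
ee_pos: [624.1, 8.0, 137.4]
eef_rot: [[-0.987, -0.163, -0.002], [-0.163, 0.987, 0.0], [0.002, 0.001, -1.0]]
force: [-0.6, -0.5, 0.7]
opening: 50.2
gripper_force: 0.0
```

Emit:
jog_arm(steps=[0,0,-2,0,0,0,5,0,0,-3,0,0,0,5,0,0,-3,0,0,0,5,0,0,-3.5,0,0,0,5,1.6,-3.4,0,0,0,0,5])

```text
t: 8.68
ee_pos: [619.2, -24.1, 261.6]
eef_rot: [[-0.985, -0.171, 0.014], [-0.171, 0.985, 0.002], [-0.014, -0.001, -1.0]]
force: [1.2, -0.1, 1.8]
opening: 50.0
gripper_force: 0.0
```

Emit:
jog_arm(steps=[1.6,-3.5,0,0,0,0,5,1.6,-3.5,0,0,0,0,5,1.6,-3.5,0,0,0,0,5,1.6,-3.5,0,0,0,0,5,1.6,-3.5,0,0,0,0,5])

```text
t: 9.1
ee_pos: [563.6, -215.6, 253.9]
eef_rot: [[-0.987, -0.164, 0.001], [-0.164, 0.987, -0.0], [-0.001, -0.0, -1.0]]
force: [1.0, -0.7, 0.5]
opening: 50.0
gripper_force: 0.0
```

Emit:
jog_arm(steps=[1.6,-3.5,0,0,0,0,5,1.6,-3.3,0,0,0,0,5,0,0,0,0,0,6,5,0,0,0,0,0,5.4,5,0,0,0,0,0,0,5])

```text
t: 9.52
ee_pos: [543.4, -287.4, 253.5]
eef_rot: [[-0.999, 0.038, 0.0], [0.038, 0.999, 0.0], [-0.0, 0.0, -1.0]]
force: [0.4, -1.2, 0.5]
opening: 49.9
gripper_force: 0.0
```

Run:
```python
from h import *
s=show("wrist","w3.png");st();print(np.round(s["joint_pos"],2))
```

```text
t 9.57 p [ 543.6 -286.7  253.5] F [-0.1  0.1  0.4] op 50.4 gf 0.0
[-0.59  0.46  0.22  1.33  0.   -0.55]
```

View pics/w3.png

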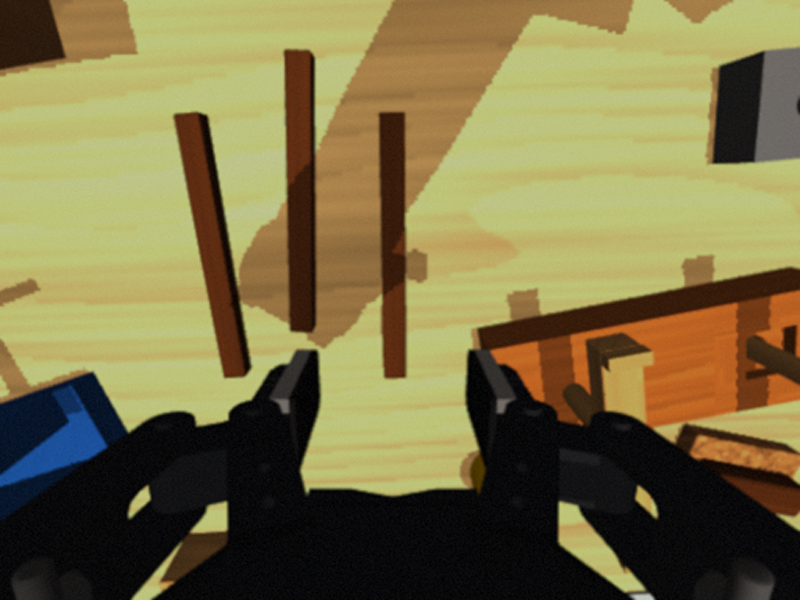

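The three battens stand out clearly. b0 runs from (392,114) to (395,377), b1 from (298,51) to (301,330), and b2 from (190,115) to (236,376).

```bash
cat > bat.py <<'E'
from h import *
O=np.array([636,-69.]);YW=8.8
def bat(a,b,z=20,name="wrist"):
    A=px(name,*a,z);B=px(name,*b,z);d=B-A;m=(A+B)/2;y=np.degrees(np.arctan2(d[1],d[0]))
    print("mid",np.round(m[:2],1),"len",round(np.linalg.norm(d)),"yaw",round(y,1));return m,y
def slot(sx,z):
    a=np.radians(YW);return [*(O+sx*np.array([np.cos(a),np.sin(a)])),z]
E
python3 - <<'E'
from bat import *
m,y=bat((391.5,114),(395,377)); go((*m[:2],20),y+90)
bat((297,51),(300,330)); bat((189,115),(236,376))
E
```

```text
mid [ 541.7 -284.9] len 217 yaw -1.1
shift cm [ 0.2   0.17 23.35] rot [[0.0, 0.0, -0.8], [0.0, -0.0, 179.2]]
mid [ 495.5 -358.8] len 217 yaw -4.3
mid [ 536.5 -431.9] len 216 yaw 2.4
```

Emit:
jog_arm(steps=[0.2,0.2,4,0,0,-0.8,5,0,0,4,0,0,0,5,0,0,4,0,0,0,5,0,0,4,0,0,0,5,0,0,4,0,0,0,5])

```text
t: 9.98
ee_pos: [542.2, -283.5, 52.2]
eef_rot: [[-1.0, 0.017, 0.001], [0.017, 1.0, -0.001], [-0.001, -0.001, -1.0]]
force: [0.4, -0.0, -0.1]
opening: 50.1
gripper_force: 0.0
```

Emit:
jog_arm(steps=[0,0,2,0,0,0,5,0,0,1.2,0,0,0,5,0,0,0,0,0,0,5,0,0,0,0,0,0,0,0,0,0,0,0,0,0])

```text
t: 10.4
ee_pos: [543.0, -284.5, 22.7]
eef_rot: [[-1.0, 0.019, 0.002], [0.019, 1.0, -0.001], [-0.002, -0.001, -1.0]]
force: [-0.4, 0.7, 0.4]
opening: 26.9
gripper_force: 0.0
```

Emit:
jog_arm(steps=[0,0,0,0,0,0,0,0,0,0,0,0,0,0,0,0,0,0,0,0,0,0,0,0,0,0,0,0,0,0,0,0,0,0,0])

```text
t: 10.82
ee_pos: [543.3, -285.1, 23.3]
eef_rot: [[-1.0, 0.021, 0.003], [0.021, 1.0, -0.002], [-0.004, -0.002, -1.0]]
force: [1.0, -0.4, 6.4]
opening: 18.7
gripper_force: 61.5
```

Run:
```python
from bat import *
st(); go(slot(-45,200),YW)
```

```text
t 10.82 p [ 543.3 -285.1   23.3] F [ 1.  -0.4  6.4] op 18.7 gf 61.5
shift cm [ -4.45  20.98 -17.69] rot [[0.1, 0.2, 80.0], [-0.2, 0.1, -100.0]]
```

Emit:
jog_arm(steps=[0,0,-2,0,0,0,0,0,0,-4,0,0,0,0,0,0,-4,0,0,0,0,0,0,-4,0,0,0,0,0,0,-4,0,0,0,0])

```text
t: 11.23
ee_pos: [541.4, -284.1, 203.5]
eef_rot: [[-1.0, 0.021, 0.0], [0.021, 1.0, -0.0], [-0.0, -0.0, -1.0]]
force: [0.5, 0.4, -0.7]
opening: 18.7
gripper_force: 60.7
```

Emit:
jog_arm(steps=[-0.7,3.5,0,0,0,0,0,-0.7,3.5,0,0,0,0,0,-0.7,3.5,0,0,0,0,0,-0.7,3.5,0,0,0,0,0,-0.8,3.5,0,0,0,0,0])

```text
t: 11.65
ee_pos: [581.4, -108.6, 201.9]
eef_rot: [[-1.0, 0.021, 0.001], [0.021, 1.0, -0.0], [-0.001, -0.0, -1.0]]
force: [0.1, 1.0, -0.8]
opening: 18.5
gripper_force: 60.7
```

Emit:
jog_arm(steps=[-0.8,3.5,0,0,0,0,0,0,0,0,0,0,7,0,0,0,0,0,0,7,0,0,0,0,0,0,7,0,0,0,0,0,0,7,0])

```text
t: 12.07
ee_pos: [590.2, -74.7, 201.6]
eef_rot: [[-0.871, 0.492, 0.0], [0.492, 0.871, -0.0], [-0.0, 0.0, -1.0]]
force: [-0.1, 0.5, -1.0]
opening: 18.4
gripper_force: 60.7
```

Emit:
jog_arm(steps=[0,0,0,0,0,7,0,0,0,0,0,0,7,0,0,0,0,0,0,7,0,0,0,0,0,0,7,0,0,0,0,0,0,7,0])

```text
t: 12.48
ee_pos: [590.1, -75.3, 201.6]
eef_rot: [[-0.43, 0.903, 0.0], [0.903, 0.43, -0.0], [-0.0, 0.0, -1.0]]
force: [0.2, -0.5, -0.7]
opening: 18.2
gripper_force: 60.7
```

Emit:
jog_arm(steps=[0,0,0,0,0,7,0,0,0,0,0,0,7,0,0,0,0,0,0,3,0,0,0,0,0,0,0,0,0,0,0,0,0,0,0])

```text
t: 12.9
ee_pos: [590.2, -75.3, 201.6]
eef_rot: [[-0.155, 0.988, 0.0], [0.988, 0.155, -0.0], [-0.0, 0.0, -1.0]]
force: [-1.4, 1.3, -0.4]
opening: 18.5
gripper_force: 60.7
```

Run:
```python
from bat import *
s=show("top","t4.png",(215,90,365,200),5);st(); go(slot(-45,170),YW)
```

```text
t 12.95 p [590.1 -75.2 201.5] F [ 1.5 -0.3 -0.5] op 18.5 gf 60.7
shift cm [-0.09  0.13  3.15] rot [[0.0, 0.0, 0.1], [-0.0, 0.0, -179.9]]
```

View pics/t4.png

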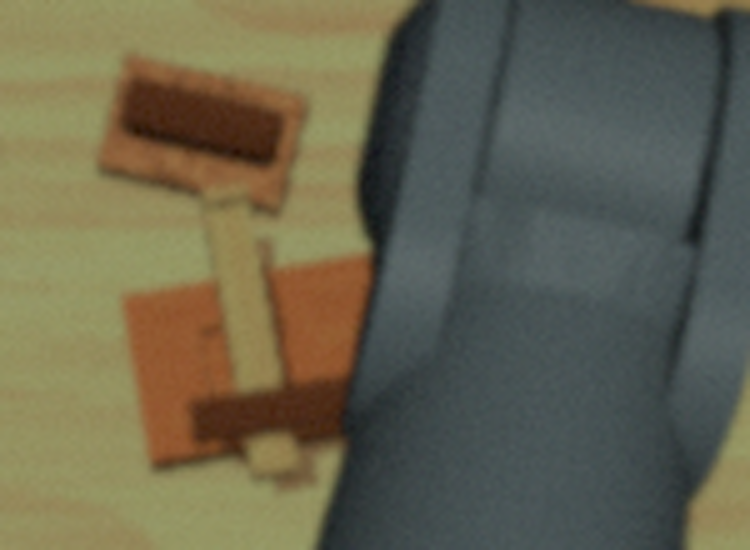

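The batten lies over the planted post's arm, short of the end stop and parallel to the beam. I lower it and release.

Emit:
jog_arm(steps=[-0.1,0.1,1,0,0,0,0,0,0,1,0,0,0,0,0,0,0.7,0,0,0,0,0,0,0.3,0,0,0,0,0,0,0.2,0,0,0,0])

```text
t: 13.37
ee_pos: [590.2, -75.8, 169.3]
eef_rot: [[-0.153, 0.988, -0.002], [0.988, 0.153, 0.0], [0.001, -0.002, -1.0]]
force: [-7.4, 1.7, 17.8]
opening: 18.2
gripper_force: 63.0
```

Emit:
jog_arm(steps=[0,0,0,0,0,0,0,0,0,0,0,0,0,4,0,0,0,0,0,0,4,0,0,0,0,0,0,4,0,0,0,0,0,0,4])

```text
t: 13.78
ee_pos: [591.3, -76.0, 169.0]
eef_rot: [[-0.153, 0.988, -0.0], [0.988, 0.153, 0.0], [0.0, -0.0, -1.0]]
force: [-0.2, 0.5, 1.1]
opening: 40.0
gripper_force: 0.0
```

Emit:
jog_arm(steps=[0,0,-1,0,0,0,4,0,0,-2,0,0,0,4,0,0,-3,0,0,0,4,0,0,-3,0,0,0,4,0,0,0,0,0,0,4])

```text
t: 14.2
ee_pos: [594.1, -76.7, 266.6]
eef_rot: [[-0.153, 0.988, 0.011], [0.988, 0.153, -0.002], [-0.004, 0.01, -1.0]]
force: [0.3, -0.6, 0.8]
opening: 39.9
gripper_force: 0.0
```

Run:
```python
from bat import *
st(); go((495.5,-358.8,240),-4.3+90)
```

```text
t 14.2 p [594.1 -76.7 266.6] F [ 0.3 -0.6  0.8] op 39.9 gf 0.0
shift cm [-26.36 -14.09   2.62] rot [[0.3, 0.6, -76.9], [0.6, -0.4, 103.1]]
```

Emit:
jog_arm(steps=[-3.3,-1.75,0,0,0,0,5,-3.3,-1.75,0,0,0,0,5,-3.3,-1.75,0,0,0,0,5,-3.3,-1.75,0,0,0,0,5,-3.3,-1.75,0,0,0,0,5])

```text
t: 14.62
ee_pos: [529.5, -253.9, 259.8]
eef_rot: [[-0.154, 0.988, 0.001], [0.988, 0.154, -0.0], [-0.0, 0.001, -1.0]]
force: [1.1, -0.2, 0.7]
opening: 49.7
gripper_force: 0.0
```

Emit:
jog_arm(steps=[-3.3,-1.75,0,0,0,0,5,-3.3,-1.75,0,0,0,0,5,-3.3,-1.75,0,0,0,0,5,0,0,0,0,0,-7,5,0,0,0,0,0,-7,5])

```text
t: 15.03
ee_pos: [492.3, -361.0, 259.3]
eef_rot: [[-0.389, 0.921, 0.0], [0.921, 0.389, -0.0], [-0.0, 0.0, -1.0]]
force: [0.0, 0.5, -0.4]
opening: 49.9
gripper_force: 0.0
```

Emit:
jog_arm(steps=[0,0,0,0,0,-7,5,0,0,0,0,0,-7,5,0,0,0,0,0,-7,5,0,0,0,0,0,-7,5,0,0,0,0,0,-7,5])

```text
t: 15.45
ee_pos: [493.4, -358.5, 259.7]
eef_rot: [[-0.849, 0.528, 0.0], [0.528, 0.849, -0.0], [-0.0, 0.0, -1.0]]
force: [-1.1, 0.5, 0.2]
opening: 50.0
gripper_force: 0.0
```

Emit:
jog_arm(steps=[0,0,0,0,0,-7,5,0,0,0,0,0,-7,5,0,0,0,0,0,-7,5,0,0,0,0,0,-7,5,0,0,0,0,0,0,5])

```text
t: 15.87
ee_pos: [493.4, -358.4, 259.6]
eef_rot: [[-0.997, 0.071, 0.0], [0.071, 0.997, -0.0], [-0.0, -0.0, -1.0]]
force: [-0.2, 0.3, -0.6]
opening: 49.9
gripper_force: 0.0
```

```bash
cat >> bat.py <<'E'
def ortho(z=20,x=(350,700),y=(-550,-220)):
    "wrist picture rewarped onto plane z, 1 px/mm: row=x1-x, col=y1-y"
    s=observe();im=read_camera("wrist");p=camera_params("wrist");M=np.linalg.inv(pose(s)@np.array(p["mount"]))
    X,Y=np.meshgrid(np.arange(x[1],x[0],-1.),np.arange(y[1],y[0],-1.),indexing="ij")
    P=np.c_[X.ravel(),Y.ravel(),np.full(X.size,z)]
    uv=cv2.projectPoints(P,cv2.Rodrigues(M[:3,:3])[0],M[:3,3],np.array(p["K"]),np.array(p["distortion"]))[0].reshape(*X.shape,2).astype(np.float32)
    return cv2.remap(im,uv[...,0],uv[...,1],cv2.INTER_LINEAR),x,y
def find():
    o,x,y=ortho();o=o.astype(int)
    m=((o[...,0]>1.8*o[...,1])&(o[...,0]<140)&(o[...,0]>20)).astype(np.uint8)
    m=cv2.morphologyEx(m,cv2.MORPH_OPEN,np.ones((5,5)))
    for c in cv2.findContours(m,0,1)[0]:
        (cx,cy),(w,h),a=cv2.minAreaRect(c)
        if max(w,h)<120:continue
        b=cv2.boxPoints(((cx,cy),(w,h),a));e=b[1]-b[0] if np.linalg.norm(b[1]-b[0])>np.linalg.norm(b[2]-b[1]) else b[2]-b[1]
        print("rect mid",np.round((x[1]-cy,y[1]-cx),1),"size",np.round((w,h)),"yaw",round((np.degrees(np.arctan2(e[0],e[1]))+90)%180-90,1))
    cv2.imwrite("pics/ortho.png",o.astype(np.uint8)[...,::-1])
E
python3 - <<'E'
from bat import *
st();find(); go((495.5,-358.8,21),-4.3+90)
E
```

```text
t 15.87 p [ 493.4 -358.4  259.6] F [-0.2  0.3 -0.6] op 49.9 gf 0.0
rect mid [ 494.8 -359.1] size [ 17. 216.] yaw -4.6
rect mid [ 534.6 -433.3] size [215.  20.] yaw 2.2
shift cm [-2.000e-01 -2.000e-02  2.386e+01] rot [[-0.0, 0.0, -0.0], [0.0, 0.0, 180.0]]
```

Emit:
jog_arm(steps=[-0.2,0,4,0,0,0,5,0,0,4,0,0,0,5,0,0,4,0,0,0,5,0,0,4,0,0,0,5,0,0,4,0,0,0,5])

```text
t: 16.33
ee_pos: [495.5, -358.5, 58.1]
eef_rot: [[-0.997, 0.077, 0.001], [0.077, 0.997, -0.001], [-0.001, -0.001, -1.0]]
force: [0.9, -0.5, -1.2]
opening: 49.7
gripper_force: 0.0
```

Emit:
jog_arm(steps=[0,0,2.5,0,0,0,5,0,0,1.3,0,0,0,5,0,0,0,0,0,0,5,0,0,0,0,0,0,0,0,0,0,0,0,0,0])

```text
t: 16.75
ee_pos: [496.4, -359.4, 22.8]
eef_rot: [[-0.997, 0.074, 0.002], [0.074, 0.997, -0.002], [-0.002, -0.001, -1.0]]
force: [0.6, -0.5, 1.4]
opening: 26.8
gripper_force: 0.0
```

Emit:
jog_arm(steps=[0,0,0,0,0,0,0,0,0,0,0,0,0,0,0,0,0,0,0,0,0,0,0,0,0,0,0,0,0,0,0,0,0,0,0])

```text
t: 17.17
ee_pos: [496.8, -359.7, 23.5]
eef_rot: [[-0.997, 0.074, 0.003], [0.074, 0.997, -0.003], [-0.003, -0.002, -1.0]]
force: [-0.6, 0.4, 5.4]
opening: 18.4
gripper_force: 61.6
```

Emit:
jog_arm(steps=[0,0,-2,0,0,0,0,0,0,-4,0,0,0,0,0,0,-4,0,0,0,0,0,0,-4,0,0,0,0,0,0,-4,0,0,0,0])

```text
t: 17.58
ee_pos: [495.1, -358.2, 203.6]
eef_rot: [[-0.997, 0.073, 0.0], [0.073, 0.997, -0.0], [-0.0, -0.0, -1.0]]
force: [0.6, 0.1, -0.6]
opening: 18.3
gripper_force: 60.7
```

Emit:
jog_arm(steps=[-0.6,1.6,-1,0,0,0,0,-0.7,1.7,-1,0,0,0,0,-1.3,3.3,0,0,0,0,0,-1.3,3.3,0,0,0,0,0,-1.3,3.3,0,0,0,0,0])

```text
t: 18.0
ee_pos: [557.5, -229.8, 222.3]
eef_rot: [[-0.997, 0.075, 0.002], [0.075, 0.997, -0.001], [-0.002, -0.001, -1.0]]
force: [0.4, -0.5, -0.3]
opening: 18.6
gripper_force: 60.7
```

Emit:
jog_arm(steps=[-1.3,3.3,0,0,0,0,0,-1.4,3.3,0,0,0,0,0,-1.4,3.3,0,0,0,0,0,-1.4,3.3,0,0,0,0,0,-1.3,3.3,0,0,0,0,0])

```text
t: 18.42
ee_pos: [637.4, -69.4, 221.8]
eef_rot: [[-0.997, 0.073, 0.001], [0.073, 0.997, -0.0], [-0.001, -0.0, -1.0]]
force: [0.6, 0.5, -0.8]
opening: 18.2
gripper_force: 60.7
```

Emit:
jog_arm(steps=[0,0,0,0,0,7,0,0,0,0,0,0,7,0,0,0,0,0,0,7,0,0,0,0,0,0,7,0,0,0,0,0,0,7,0])

```text
t: 18.83
ee_pos: [636.8, -70.8, 221.7]
eef_rot: [[-0.771, 0.636, 0.0], [0.636, 0.771, -0.0], [-0.0, 0.0, -1.0]]
force: [0.3, 0.2, -0.3]
opening: 18.2
gripper_force: 60.7
```

Emit:
jog_arm(steps=[0,0,0,0,0,7,0,0,0,0,0,0,7,0,0,0,0,0,0,7,0,0,0,0,0,0,7,0,0,0,0,0,0,7,0])

```text
t: 19.25
ee_pos: [636.7, -71.1, 221.7]
eef_rot: [[-0.266, 0.964, 0.0], [0.964, 0.266, -0.0], [-0.0, 0.0, -1.0]]
force: [0.0, 0.3, -0.7]
opening: 18.3
gripper_force: 60.7
```

Emit:
jog_arm(steps=[0,0,0,0,0,7,0,0,0,0,0,0,0,0,0,0,0,0,0,0,0,0,0,0,0,0,0,0,0,0,0,0,0,0,0])

```text
t: 19.67
ee_pos: [636.8, -71.1, 221.4]
eef_rot: [[-0.155, 0.988, 0.0], [0.988, 0.155, 0.0], [0.0, 0.0, -1.0]]
force: [0.1, -0.2, -0.1]
opening: 18.2
gripper_force: 60.7
```

Run:
```python
from bat import *
s=show("wrist","w5.png");st(); go(slot(0,170),YW)
```

```text
t 19.72 p [636.8 -71.1 221.4] F [ 1.2 -0.8 -1.3] op 18.5 gf 60.7
shift cm [ 0.22 -0.05  5.14] rot [[0.0, -0.0, 0.1], [0.0, 0.0, -179.9]]
```

View pics/w5.png

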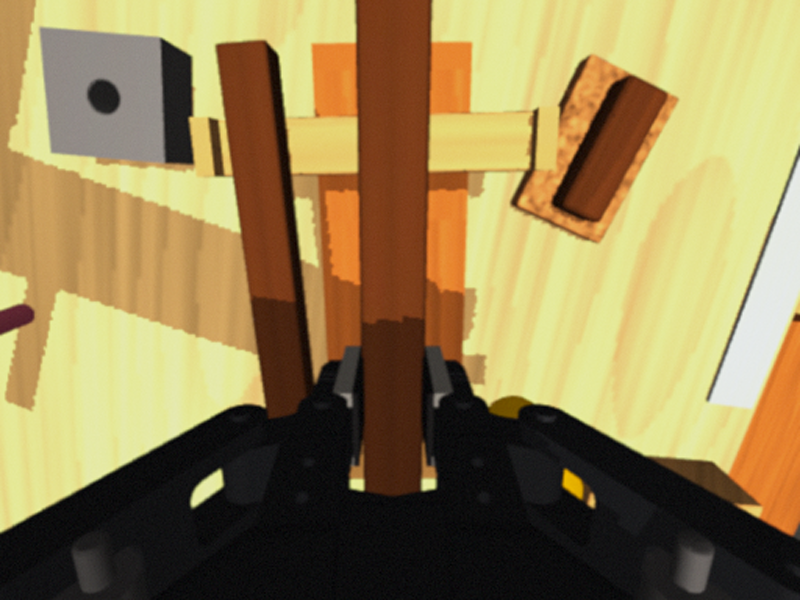

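The first batten lies across, at left (245,45) to (285,415), near the left end stop (210,147). The middle slot is free. I check its exact pose.

Run:
```python
from bat import *
A,B=[(px("wrist",*p,166)+px("wrist",*q,166))/2 for p,q in (((217,45),(266,43)),((268,417),(310,412)))]
a=np.radians(YW);Rm=np.array([[np.cos(a),np.sin(a)],[-np.sin(a),np.cos(a)]])
for n,P in (("b0far",A),("b0near",B),("stopL",px("wrist",208,118,156)),("stopR",px("wrist",556,106,156)),("inL",px("wrist",218,120,146)),("inR",px("wrist",533,112,146))):
    print(n,np.round(P[:2]),"stand",np.round(Rm@(P[:2]-O),1))
```

```text
b0far [564.  33.] stand [-55.1 111.4]
b0near [ 596. -117.] stand [-46.4 -41.1]
stopL [550.   6.] stand [-74.   86.9]
stopR [688.  32.] stand [66.4 91.7]
inL [550.   6.] stand [-73.7  87.3]
inR [682.  30.] stand [60.3 90.6]
```

Emit:
jog_arm(steps=[0.2,-0.3,2,0,0,0,0,0,0,1.5,0,0,0,0,0,0,1,0,0,0,0,0,0,0.4,0,0,0,0,0,0,0.2,0,0,0,0])

```text
t: 20.13
ee_pos: [633.2, -69.5, 169.8]
eef_rot: [[-0.153, 0.988, -0.001], [0.988, 0.153, 0.0], [0.001, -0.001, -1.0]]
force: [-1.2, 0.1, 2.4]
opening: 18.1
gripper_force: 61.0
```

Emit:
jog_arm(steps=[0,0,0,0,0,0,0,0,0,0,0,0,0,3.2,0,0,0,0,0,0,3.2,0,0,0,0,0,0,3.2,0,0,0,0,0,0,3.2])

```text
t: 20.55
ee_pos: [633.9, -69.7, 170.9]
eef_rot: [[-0.153, 0.988, 0.001], [0.988, 0.153, -0.0], [-0.0, 0.001, -1.0]]
force: [-0.8, 0.1, 0.1]
opening: 32.4
gripper_force: 0.0
```

Emit:
jog_arm(steps=[0,0,-1,0,0,0,3.2,0,0,-2,0,0,0,3.2,0,0,-3,0,0,0,3.2,0,0,-3,0,0,0,3.2,0,0,0,0,0,0,3.2])

```text
t: 20.97
ee_pos: [636.2, -70.1, 268.1]
eef_rot: [[-0.153, 0.988, 0.011], [0.988, 0.153, -0.002], [-0.004, 0.011, -1.0]]
force: [0.8, 0.2, 1.2]
opening: 32.1
gripper_force: 0.0
```

Run:
```python
from bat import *
st(); go((534.6,-433,255),2.2+90)
```

```text
t 20.97 p [636.2 -70.1 268.1] F [0.8 0.2 1.2] op 32.1 gf 0.0
shift cm [-34.3  -15.61   1.28] rot [[0.3, 0.6, -83.4], [0.6, -0.3, 96.6]]
```

Emit:
jog_arm(steps=[-3.4,-1.5,0,0,0,0,5,-3.4,-1.5,0,0,0,0,5,-3.4,-1.5,0,0,0,0,5,-3.4,-1.5,0,0,0,0,5,-3.4,-1.6,0,0,0,0,5])

```text
t: 21.38
ee_pos: [584.0, -250.7, 261.0]
eef_rot: [[-0.154, 0.988, 0.001], [0.988, 0.154, -0.0], [-0.001, 0.001, -1.0]]
force: [1.0, 0.4, 0.3]
opening: 49.8
gripper_force: 0.0
```

Emit:
jog_arm(steps=[-3.4,-1.5,0,0,0,0,5,-3.4,-1.6,0,0,0,0,5,-3.4,-1.6,0,0,0,0,5,-3.5,-1.6,0,0,0,0,5,-3.6,-1.5,0,0,0,0,5])

```text
t: 21.8
ee_pos: [533.0, -433.7, 261.2]
eef_rot: [[-0.153, 0.988, 0.001], [0.988, 0.153, -0.001], [-0.001, 0.001, -1.0]]
force: [1.3, -1.2, 0.8]
opening: 49.6
gripper_force: 0.0
```

Emit:
jog_arm(steps=[0,0,0,0,0,-7,5,0,0,0,0,0,-7,5,0,0,0,0,0,-7,5,0,0,0,0,0,-7,5,0,0,0,0,0,-7,5])

```text
t: 22.22
ee_pos: [533.7, -432.4, 260.7]
eef_rot: [[-0.696, 0.718, 0.0], [0.718, 0.696, -0.0], [-0.0, 0.0, -1.0]]
force: [-0.6, -0.2, -0.9]
opening: 50.0
gripper_force: 0.0
```

Emit:
jog_arm(steps=[0,0,0,0,0,-7,5,0,0,0,0,0,-7,5,0,0,0,0,0,-7,5,0,0,0,0,0,-7,5,0,0,0,0,0,-7,5])

```text
t: 22.63
ee_pos: [533.9, -432.2, 260.8]
eef_rot: [[-0.982, 0.188, 0.0], [0.188, 0.982, -0.0], [-0.001, -0.0, -1.0]]
force: [1.2, 0.3, 0.8]
opening: 50.2
gripper_force: 0.0
```

Emit:
jog_arm(steps=[0,0,0,0,0,-7,5,0,0,0,0,0,-6.4,5,0,0,0,0,0,0,5,0,0,0,0,0,0,5,0,0,0,0,0,0,5])

```text
t: 23.05
ee_pos: [533.8, -432.2, 260.5]
eef_rot: [[-0.999, -0.036, 0.0], [-0.036, 0.999, -0.0], [-0.0, -0.0, -1.0]]
force: [0.1, -0.4, 0.4]
opening: 49.7
gripper_force: 0.0
```

Run:
```python
from bat import *
st();find(); go((534.6,-433,21),2.2+90)
```

```text
t 23.05 p [ 533.8 -432.2  260.5] F [ 0.1 -0.4  0.4] op 49.7 gf 0.0
rect mid [ 534.6 -435. ] size [215.  17.] yaw 2.2
shift cm [-0.07 -0.09 23.95] rot [[-0.0, 0.0, -0.1], [0.0, 0.0, 179.9]]
```

Emit:
jog_arm(steps=[-0.1,-0.2,4,0,0,0,5,0,0,4,0,0,0,5,0,0,4,0,0,0,5,0,0,4,0,0,0,5,0,0,4,0,0,0,5])

```text
t: 23.52
ee_pos: [534.8, -434.0, 58.9]
eef_rot: [[-0.999, -0.037, 0.001], [-0.037, 0.999, -0.0], [-0.001, -0.0, -1.0]]
force: [0.5, -0.5, 0.4]
opening: 49.9
gripper_force: 0.0
```

Emit:
jog_arm(steps=[0,0,2.5,0,0,0,5,0,0,1.3,0,0,0,5,0,0,0,0,0,0,5,0,0,0,0,0,0,0,0,0,0,0,0,0,0])

```text
t: 23.93
ee_pos: [535.8, -435.0, 23.9]
eef_rot: [[-0.999, -0.038, 0.002], [-0.038, 0.999, -0.002], [-0.002, -0.002, -1.0]]
force: [0.3, -0.5, 0.0]
opening: 27.0
gripper_force: 0.0
```

Emit:
jog_arm(steps=[0,0,0,0,0,0,0,0,0,0,0,0,0,0,0,0,0,0,0,0,0,0,0,0,0,0,0,0,0,0,0,0,0,0,0])

```text
t: 24.35
ee_pos: [536.3, -435.4, 24.7]
eef_rot: [[-0.999, -0.038, 0.003], [-0.038, 0.999, -0.003], [-0.003, -0.003, -1.0]]
force: [0.5, 1.1, 6.2]
opening: 18.3
gripper_force: 62.0
```

Emit:
jog_arm(steps=[0,0,-2,0,0,0,0,0,0,-4,0,0,0,0,0,0,-4,0,0,0,0,0,0,-4,0,0,0,0,0,0,-4,0,0,0,0])

```text
t: 24.77
ee_pos: [534.6, -433.7, 204.6]
eef_rot: [[-0.999, -0.038, 0.0], [-0.038, 0.999, -0.0], [-0.0, -0.0, -1.0]]
force: [1.4, -1.1, -0.4]
opening: 18.1
gripper_force: 61.2
```

Emit:
jog_arm(steps=[-0.7,1.6,-1,0,0,0,0,-0.7,1.7,-1,0,0,0,0,-1.4,3.3,0,0,0,0,0,-1.4,3.3,0,0,0,0,0,-1.4,3.3,0,0,0,0,0])

```text
t: 25.18
ee_pos: [586.2, -298.8, 222.7]
eef_rot: [[-0.999, -0.037, 0.001], [-0.037, 0.999, -0.0], [-0.001, -0.0, -1.0]]
force: [0.7, 0.4, -0.8]
opening: 18.0
gripper_force: 61.2
```

Emit:
jog_arm(steps=[-1.4,3.3,0,0,0,0,0,-1.4,3.3,0,0,0,0,0,-1.4,3.3,0,0,0,0,0,-1.4,3.3,0,0,0,0,0,-1.5,3.4,0,0,0,0,0])

```text
t: 25.6
ee_pos: [650.5, -129.5, 222.4]
eef_rot: [[-0.999, -0.038, 0.0], [-0.038, 0.999, -0.0], [-0.0, -0.0, -1.0]]
force: [1.6, 0.0, -0.4]
opening: 18.4
gripper_force: 61.2
```

Emit:
jog_arm(steps=[-1.4,3.3,0,0,0,0,0,-1.5,3.4,0,0,0,0,0,0,0,0,0,0,7,0,0,0,0,0,0,7,0,0,0,0,0,0,7,0])

```text
t: 26.02
ee_pos: [676.9, -61.7, 222.0]
eef_rot: [[-0.945, 0.326, -0.0], [0.326, 0.945, 0.0], [0.0, -0.0, -1.0]]
force: [-0.8, -0.2, -0.4]
opening: 18.4
gripper_force: 61.2
```

Emit:
jog_arm(steps=[0,0,0,0,0,7,0,0,0,0,0,0,7,0,0,0,0,0,0,7,0,0,0,0,0,0,7,0,0,0,0,0,0,7,0])

```text
t: 26.43
ee_pos: [676.6, -63.0, 222.2]
eef_rot: [[-0.586, 0.81, -0.0], [0.81, 0.586, 0.0], [0.0, -0.0, -1.0]]
force: [1.1, -0.9, -0.8]
opening: 18.4
gripper_force: 61.2
```

Emit:
jog_arm(steps=[0,0,0,0,0,7,0,0,0,0,0,0,7,0,0,0,0,0,0,7,0,0,0,0,0,0,6.4,0,0,0,0,0,0,0,0])

```text
t: 26.85
ee_pos: [676.6, -63.0, 222.2]
eef_rot: [[-0.151, 0.988, -0.0], [0.988, 0.151, 0.0], [0.0, -0.0, -1.0]]
force: [-0.2, -0.0, -0.8]
opening: 18.6
gripper_force: 61.2
```

Run:
```python
from bat import *
s=show("wrist","w6.png");st(); go(slot(42,170),YW)
```

```text
t 26.9 p [676.6 -63.  222.2] F [ 0.1  0.4 -1.3] op 18.4 gf 61.2
shift cm [0.03 0.1  5.22] rot [[-0.0, -0.0, 0.1], [0.0, -0.0, -179.9]]
```

View pics/w6.png

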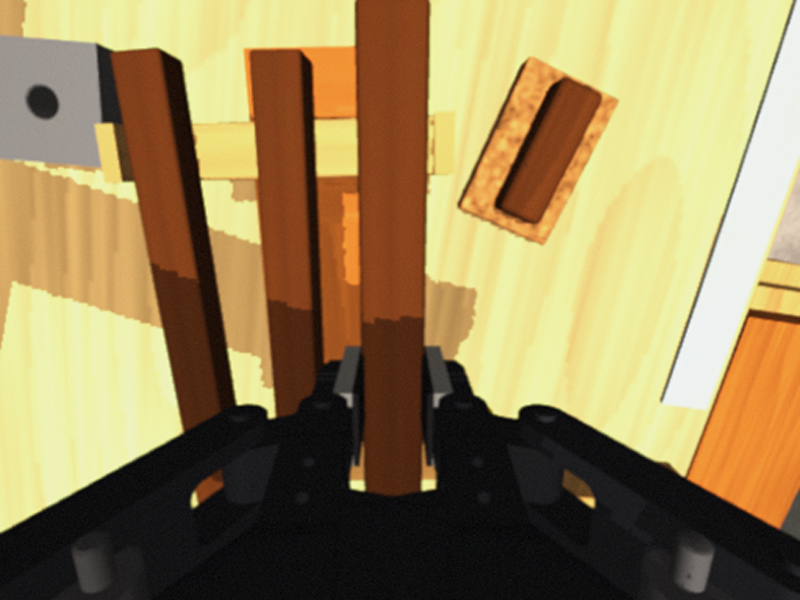

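The two laid battens (145,50 and 280,50) leave the third slot free, and the held batten sits between b1 and the right stop (437,145). I lower it.

Emit:
jog_arm(steps=[0,0,2,0,0,0,0,0,0,1.5,0,0,0,0,0,0,1,0,0,0,0,0,0,0.4,0,0,0,0,0,0,0.2,0,0,0,0])

```text
t: 27.32
ee_pos: [677.9, -63.1, 172.2]
eef_rot: [[-0.154, 0.988, 0.003], [0.988, 0.154, 0.001], [0.0, 0.003, -1.0]]
force: [1.0, 0.1, 5.9]
opening: 18.2
gripper_force: 62.0
```

Emit:
jog_arm(steps=[0,0,0,0,0,0,0,0,0,0,0,0,0,3.2,0,0,0,0,0,0,3.2,0,0,0,0,0,0,3.2,0,0,0,0,0,0,3.2])

```text
t: 27.73
ee_pos: [676.4, -63.3, 171.1]
eef_rot: [[-0.153, 0.988, -0.001], [0.988, 0.153, 0.0], [0.0, -0.001, -1.0]]
force: [-0.5, 0.5, -0.1]
opening: 32.0
gripper_force: 0.0
```

Emit:
jog_arm(steps=[0,0,-1,0,0,0,3.2,0,0,-2,0,0,0,3.2,0,0,-3,0,0,0,3.2,0,0,-3,0,0,0,3.2,0,0,0,0,0,0,3.2])

```text
t: 28.15
ee_pos: [679.0, -63.8, 269.2]
eef_rot: [[-0.153, 0.988, 0.011], [0.988, 0.153, -0.002], [-0.004, 0.01, -1.0]]
force: [0.6, 0.2, 0.9]
opening: 32.1
gripper_force: 0.0
```

Run:
```python
from bat import *
st()
d=np.array([-110,8.])
# tray from top px
B=(np.array(px("top",257,311,70))+px("top",321,306,70))/2; L=(px("top",269,389,4)+px("top",328,384,4))/2
print(B,L); go((527,226,262),np.degrees(np.arctan2((L-B)[1],(L-B)[0]))+0)
```

```text
t 28.15 p [679.  -63.8 269.2] F [0.6 0.2 0.9] op 32.1 gf 0.0
[527.0486177  225.85146999  70.        ] [385.88184089 221.08240987   4.        ]
shift cm [ 30.97 -10.59   0.5 ] rot [[-0.3, 0.9, -173.1], [0.6, 0.2, 6.9]]
```

Emit:
jog_arm(steps=[0,0,0,0,0,-7,4,0,0,0,0,0,-7,4,0,0,0,0,0,-7,4,0,0,0,0,0,-7,4,0,0,0,0,0,-7,4])

```text
t: 28.57
ee_pos: [676.7, -63.4, 261.9]
eef_rot: [[-0.697, 0.717, 0.0], [0.717, 0.697, -0.0], [-0.0, 0.0, -1.0]]
force: [0.0, 0.0, 1.3]
opening: 39.8
gripper_force: 0.0
```

Emit:
jog_arm(steps=[0,0,0,0,0,-7,4,0,0,0,0,0,-7,4,0,0,0,0,0,-7,4,0,0,0,0,0,-7,4,0,0,0,0,0,-7,4])

```text
t: 28.98
ee_pos: [676.7, -63.4, 261.9]
eef_rot: [[-0.982, 0.188, 0.0], [0.188, 0.982, -0.0], [-0.0, 0.0, -1.0]]
force: [0.6, -0.8, 1.0]
opening: 39.9
gripper_force: 0.0
```

Emit:
jog_arm(steps=[0,0,0,0,0,-7,4,0,0,0,0,0,-7,4,0,0,0,0,0,-7,4,0,0,0,0,0,-7,4,0,0,0,0,0,-7,4])

```text
t: 29.4
ee_pos: [676.7, -63.4, 261.9]
eef_rot: [[-0.912, -0.409, 0.0], [-0.409, 0.912, -0.0], [-0.0, -0.0, -1.0]]
force: [-0.4, 0.2, 0.2]
opening: 40.0
gripper_force: 0.0
```

Emit:
jog_arm(steps=[0,0,0,0,0,-7,4,0,0,0,0,0,-7,4,0,0,0,0,0,-7,4,0,0,0,0,0,-7,4,0,0,0,0,0,-7,4])

```text
t: 29.82
ee_pos: [676.7, -63.4, 261.9]
eef_rot: [[-0.513, -0.859, 0.0], [-0.859, 0.513, -0.0], [-0.0, -0.0, -1.0]]
force: [1.1, -0.4, -0.4]
opening: 40.3
gripper_force: 0.0
```

Emit:
jog_arm(steps=[0,0,0,0,0,-7,4,0,0,0,0,0,-7,4,0,0,0,0,0,-7,4,0,0,0,0,0,-7,4,0,0,0,0,0,-5,4])

```text
t: 30.23
ee_pos: [676.7, -63.4, 261.9]
eef_rot: [[0.037, -0.999, 0.0], [-0.999, -0.037, -0.0], [0.0, -0.0, -1.0]]
force: [-0.7, -0.7, 1.4]
opening: 39.4
gripper_force: 0.0
```

Emit:
jog_arm(steps=[-3.3,1.6,0,0,0,0,4,-3.3,1.6,0,0,0,0,4,-3.3,1.6,0,0,0,0,4,-3.3,1.6,0,0,0,0,4,-3.3,1.6,0,0,0,0,4])

```text
t: 30.65
ee_pos: [590.6, 100.2, 262.0]
eef_rot: [[0.031, -1.0, 0.001], [-1.0, -0.031, 0.0], [-0.0, -0.001, -1.0]]
force: [0.1, 0.7, 0.9]
opening: 39.6
gripper_force: 0.0
```

Emit:
jog_arm(steps=[-3.3,1.5,0,0,0,0,4,-3.3,1.5,0,0,0,0,4,-3.3,1.5,0,0,0,0,4,-3.1,1.5,0,0,0,0,4,0,0,0,0,0,0,4])

```text
t: 31.07
ee_pos: [524.4, 232.1, 262.3]
eef_rot: [[0.038, -0.999, -0.001], [-0.999, -0.038, 0.003], [-0.003, 0.001, -1.0]]
force: [1.3, -1.4, 0.2]
opening: 39.8
gripper_force: 0.0
```

Run:
```python
from bat import *
st();s=observe();print(np.round(s["joint_pos"],2),np.round(s["eef_rot"],2).tolist());np.save("w7.npy",pose(s))
w=read_camera("wrist");t=read_camera("top");d=read_camera("side")
r=lambda i,s:cv2.resize(i,s,interpolation=cv2.INTER_CUBIC)
# layout: wrist full 512x384 top-left; side crop (170:340,70:200)->below; top crop
c=np.zeros((600,800,3),np.uint8);c[:384,:512]=w
c[384:600,:288]=r(d[70:205,160:340],(288,216))
c[384:600,288:512]=r(t[120:210,215:308],(224,216))
c[:300,512:800]=r(t[140:290,60:204],(288,300))
c[300:600,512:800]=r(t[90:240,200:344],(288,300))
cv2.imwrite("pics/m7.png",c[...,::-1])
```

```text
t 31.07 p [524.4 232.1 262.3] F [ 1.3 -1.4  0.2] op 39.8 gf 0.0
[ 0.3   0.37  0.11  1.31  0.   -1.3 ] [[0.04, -1.0, -0.0], [-1.0, -0.04, 0.0], [-0.0, 0.0, -1.0]]
```

View pics/m7.png

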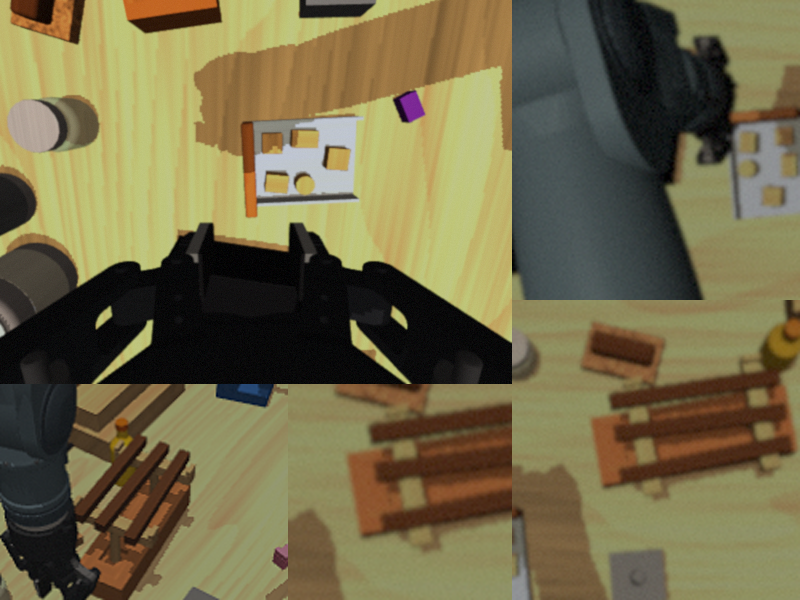

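All three battens lie across both arms in one layer, parallel to the beam. In the wrist panel the tray's board runs from (249,123) to (250,216), its lip corners are near (357,119) and (357,201), and it holds 5 offcuts.

Run:
```python
from bat import *
f=lambda u,v,z:px("wrist",u,v,z,1)
a,b=f(249,123,70),f(250,216,70); print("board top",a,b,np.linalg.norm(a-b))
l1,l2=f(357,119,28),f(357,201,4);print("lip",l1,l2)
d=(b-a);y=np.degrees(np.arctan2(d[1],d[0]));m=(a+b)/2;print(m,y)
go((*m[:2],50),y+90)
# battens via top in stand frame
an=np.radians(YW);Rm=np.array([[np.cos(an),np.sin(an)],[-np.sin(an),np.cos(an)]])
for A,B in (((610,401),(780,380)),((615,433),(786,411)),((622,474),(793,450))):
    for p in(A,B):
        q=px("top",(p[0]-512)/2+200,(p[1]-300)/2+90,166,1);print(np.round(Rm@(q[:2]-O),0),end=" ")
    print()
# tub from side picture corners, z=90
c=[px("side",u,v,90) for u,v in((130,478),(221,404),(316,507),(226,594))];print(np.round(c),np.round(np.mean(c,0)))
```

```text
board top [531.99127051 174.03686871  70.        ] [527.46098342 281.72428516  70.        ] 107.78266633975824
lip [399.46448238 166.22130436  28.        ] [376.23334149 278.99122751   4.        ]
[529.72612696 227.88057694  70.        ] 92.4089478201513
shift cm [-0.07 -0.19 21.19] rot [[-0.1, -0.0, -0.5], [-0.0, 0.1, 179.5]]
[ 44. 108.] [  35. -109.] 
[  2. 109.] [  -5. -109.] 
[-50. 108.] [ -56. -109.] 
[[645. 511.  90.]
 [623. 348.  90.]
 [406. 381.  90.]
 [425. 537.  90.]] [525. 445.  90.]
```

Emit:
jog_arm(steps=[-0.1,-0.2,4,0,0,-0.5,4,0,0,4,0,0,0,4,0,0,4,0,0,0,4,0,0,4,0,0,0,4,0,0,3,0,0,0,4])

```text
t: 31.63
ee_pos: [529.0, 226.1, 68.3]
eef_rot: [[0.038, -0.999, -0.002], [-0.999, -0.038, -0.001], [0.001, 0.002, -1.0]]
force: [0.5, 0.3, -0.3]
opening: 40.3
gripper_force: 0.0
```

Emit:
jog_arm(steps=[0,0,1.5,0,0,0,4,0,0,0.7,0,0,0,4,0,0,0,0,0,0,4,0,0,0,0,0,0,0,0,0,0,0,0,0,0])

```text
t: 32.05
ee_pos: [530.9, 228.1, 51.0]
eef_rot: [[0.039, -0.999, 0.002], [-0.999, -0.039, 0.001], [-0.001, -0.002, -1.0]]
force: [-2.6, -0.4, 0.5]
opening: 16.7
gripper_force: 1.4
```

Emit:
jog_arm(steps=[0,0,0,0,0,0,0,0,0,0,0,0,0,0,0,0,0,0,0,0,0,0,0,0,0,0,0,0,0,0,0,0,0,0,0])

```text
t: 32.47
ee_pos: [530.9, 228.3, 51.1]
eef_rot: [[0.04, -0.999, 0.003], [-0.999, -0.04, 0.0], [-0.0, -0.003, -1.0]]
force: [0.1, -1.9, 5.7]
opening: 13.2
gripper_force: 61.1
```

Emit:
jog_arm(steps=[0,0,-0.4,0,0,0,0,0,0,-0.8,-1,0,0,0,0,0,-1.2,-1,0,0,0,0,0,-1.6,-1,0,0,0,0,0,-1.6,-1,0,0,0])

```text
t: 32.88
ee_pos: [530.2, 228.2, 105.3]
eef_rot: [[0.041, -0.997, -0.072], [-0.999, -0.04, -0.003], [0.0, 0.072, -0.997]]
force: [0.5, -0.2, -4.0]
opening: 13.0
gripper_force: 59.7
```

Emit:
jog_arm(steps=[0,0,-1.6,-1,0,0,0,0,0,-1.6,-1,0,0,0,0,0,-1.6,0,0,0,0,0,0,-1.6,0,0,0,0,0,0,-1.2,0,0,0,0])

```text
t: 33.3
ee_pos: [538.6, 228.8, 182.1]
eef_rot: [[0.04, -0.994, -0.104], [-0.999, -0.04, -0.004], [-0.0, 0.104, -0.995]]
force: [0.0, -0.2, -4.0]
opening: 13.4
gripper_force: 59.7
```

Emit:
jog_arm(steps=[0,0,-0.8,0,0,0,0,0,0,-0.4,0,0,0,0,0,0,0,0,0,0,0,0,0,0,0,0,0,0,0,0,0,0,0,0,0])

```text
t: 33.72
ee_pos: [538.8, 228.4, 191.8]
eef_rot: [[0.04, -0.994, -0.106], [-0.999, -0.04, -0.005], [0.0, 0.106, -0.994]]
force: [-0.7, -0.4, -4.2]
opening: 13.2
gripper_force: 59.7
```

```bash
cat > m.py <<'E'
from h import *
def mont(fn):
    st();s=observe();print(np.round(s["joint_pos"],2),np.round(s["eef_rot"],2).tolist())
    w=read_camera("wrist");d=read_camera("side")
    c=np.zeros((600,800,3),np.uint8);c[:384,:512]=w
    c[:288,512:800]=cv2.resize(d[190:384,60:254],(288,288));c[384:600,:288]=cv2.resize(d[70:205,160:340],(288,216))
    cv2.imwrite("pics/"+fn,c[...,::-1])
E
python3 - <<'E'
from m import *
mont("m8.png")
E
```

```text
t 33.72 p [538.8 228.4 191.8] F [-0.7 -0.4 -4.2] op 13.2 gf 59.7
[ 0.28  0.51  0.13  1.3   0.02 -1.33] [[0.04, -0.99, -0.11], [-1.0, -0.04, -0.0], [0.0, 0.11, -0.99]]
```

View pics/m8.png

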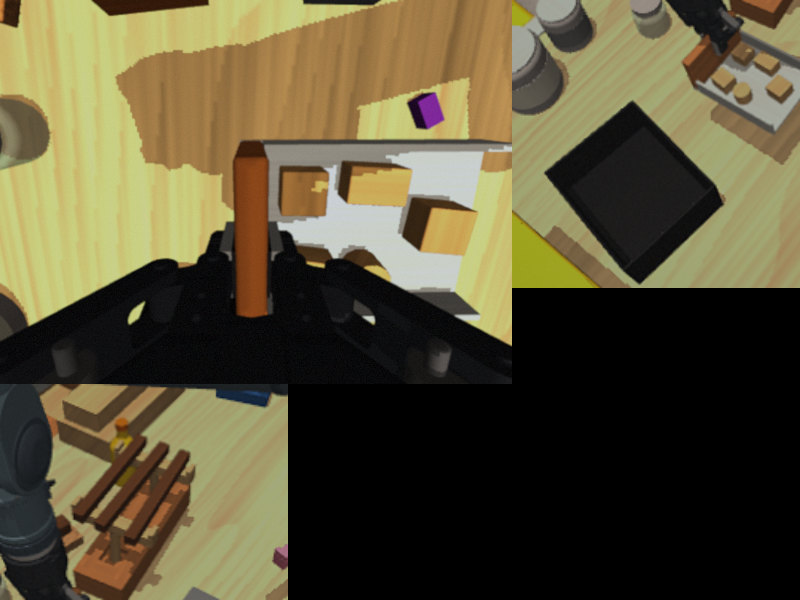

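The tray is up with all five offcuts in it, slightly lip-up. The tub rim in the side panel has corners at (632,102), (545,173), (720,192) and (640,283). I swing the tray round.

Emit:
jog_arm(steps=[0,0,0,0,-0.2,2,0,0,0,0,0,-0.4,4,0,0,0,0,0,-0.5,5,0,0,0,0,0,-0.5,5,0,0,0,0,0,-0.5,5,0])

```text
t: 34.23
ee_pos: [539.0, 228.4, 192.2]
eef_rot: [[-0.326, -0.94, -0.1], [-0.945, 0.325, 0.032], [0.003, 0.105, -0.994]]
force: [0.0, -0.0, -4.3]
opening: 13.3
gripper_force: 59.7
```

Emit:
jog_arm(steps=[0,0,0,0,-0.5,5,0,0,0,0,0,-0.5,5,0,0,0,0,0,-0.5,5,0,0,0,0,0,-0.5,5,0,0,0,0,0,-0.5,5,0])

```text
t: 34.65
ee_pos: [538.9, 228.3, 192.2]
eef_rot: [[-0.697, -0.713, -0.078], [-0.717, 0.694, 0.068], [0.005, 0.104, -0.995]]
force: [-1.0, -0.5, -2.7]
opening: 13.3
gripper_force: 59.7
```

Emit:
jog_arm(steps=[0,0,0,0,-0.5,5,0,0,0,0,0,-0.5,5,0,0,0,0,0,-0.5,5,0,0,0,0,0,-0.5,5,0,0,0,0,0,-0.5,5,0])

```text
t: 35.07
ee_pos: [538.8, 228.2, 192.1]
eef_rot: [[-0.935, -0.351, -0.042], [-0.353, 0.931, 0.092], [0.007, 0.101, -0.995]]
force: [-0.0, 0.6, -2.8]
opening: 13.7
gripper_force: 59.6
```

Emit:
jog_arm(steps=[0,0,0,0,-0.5,5,0,0,0,0,0,-0.5,5,0,0,0,0,0,-0.5,5,0,0,0,0,0,-0.4,4,0,0,0,0,0,-0.4,4,0])

```text
t: 35.48
ee_pos: [538.6, 228.2, 192.1]
eef_rot: [[-0.999, 0.042, -0.003], [0.041, 0.994, 0.098], [0.007, 0.098, -0.995]]
force: [-0.3, 0.5, -3.9]
opening: 13.3
gripper_force: 59.7
```

Run:
```python
from m import *
st();s=observe();T=pose(s);print(np.round(s["joint_pos"],2),np.round(s["eef_rot"],2).tolist())
k=288/194
for n,(u,v) in {"top":(632,102),"left":(545,173),"right":(720,192),"bot":(640,283)}.items(): print(n,np.round(px("side",(u-512),v,90,k,(60,190))))
print("lip",np.round(T[:3,:3]@[0,143,47]+T[:3,3]))
```

```text
t 35.48 p [538.6 228.2 192.1] F [-0.3  0.5 -3.9] op 13.3 gf 59.7
[ 0.24  0.39 -0.05  1.11  0.1   0.29] [[-1.0, 0.04, -0.0], [0.04, 0.99, 0.1], [0.01, 0.1, -1.0]]
top [624. 350.  90.]
left [645. 514.  90.]
right [417. 376.  90.]
bot [421. 536.  90.]
lip [544. 375. 159.]
```

Emit:
jog_arm(steps=[0.2,0.4,0.6,0,0,0,0,0.3,0.6,1,0,0,0,0,0.3,0.6,1,0,0,0,0,0.3,0.6,1,0,0,0,0,0.2,0.4,0.6,0,0,0,0])

```text
t: 35.9
ee_pos: [525.5, 260.0, 151.2]
eef_rot: [[-0.999, 0.037, -0.005], [0.036, 0.994, 0.099], [0.008, 0.098, -0.995]]
force: [-0.6, -0.3, -3.5]
opening: 13.5
gripper_force: 59.7
```

Emit:
jog_arm(steps=[0,0.25,-0.75,3,0,0,0,0,0.25,-0.75,3,0,0,0,0,0.25,-0.75,3,0,0,0,0,0.25,-0.75,3,0,0,0,0,0.25,-0.75,3,0,0,0])

```text
t: 36.32
ee_pos: [527.7, 272.6, 190.9]
eef_rot: [[-0.999, 0.035, -0.011], [0.037, 0.986, -0.163], [0.005, -0.164, -0.986]]
force: [-0.7, -0.2, -3.2]
opening: 13.6
gripper_force: 59.7
```

Emit:
jog_arm(steps=[0,0.25,-0.75,3,0,0,0,0,0.25,-0.75,3,0,0,0,0,0.25,-0.75,3,0,0,0,0,0.25,-0.75,3,0,0,0,0,0.25,-0.75,3,0,0,0])

```text
t: 36.73
ee_pos: [528.8, 294.9, 223.5]
eef_rot: [[-0.999, 0.032, -0.02], [0.037, 0.91, -0.412], [0.005, -0.413, -0.911]]
force: [0.8, 0.8, -3.1]
opening: 13.4
gripper_force: 59.8
```

Run:
```python
from m import *
st();s=observe();T=pose(s);print(np.round(s["joint_pos"],2),np.round(s["eef_rot"],2).tolist())
print("lip",np.round(T[:3,:3]@[0,143,47]+T[:3,3]),"tilt",np.degrees(np.arccos(-T[2,2])))
```

```text
t 36.73 p [528.8 294.9 223.5] F [ 0.8  0.8 -3.1] op 13.4 gf 59.8
[ 0.57  0.7   0.47  1.6  -0.34  0.65] [[-1.0, 0.03, -0.02], [0.04, 0.91, -0.41], [0.01, -0.41, -0.91]]
lip [532. 406. 122.] tilt 24.366241752478977
```

Emit:
jog_arm(steps=[0,0.25,-0.75,3,0,0,0,0,0.25,-0.75,3,0,0,0,0,0.25,-0.75,3,0,0,0,0,0.25,-0.75,3,0,0,0,0,0.25,-0.75,3,0,0,0])

```text
t: 37.15
ee_pos: [530.0, 324.7, 249.4]
eef_rot: [[-0.999, 0.026, -0.027], [0.037, 0.773, -0.633], [0.004, -0.633, -0.774]]
force: [1.3, 0.4, -3.9]
opening: 13.2
gripper_force: 59.8
```

Emit:
jog_arm(steps=[0,0.25,-0.75,3,0,0,0,0,0.25,-0.75,3,0,0,0,0,0.25,-0.75,3,0,0,0,0,0.25,-0.75,3,0,0,0,0,0.25,-0.75,3,0,0,0])

```text
t: 37.57
ee_pos: [499.4, 312.9, 234.4]
eef_rot: [[-1.0, 0.023, 0.02], [-0.001, 0.618, -0.786], [-0.031, -0.786, -0.618]]
force: [-0.7, -0.1, -2.0]
opening: 13.6
gripper_force: 60.9
```

Emit:
jog_arm(steps=[0,0,0,0,0,0,0,0,0,0,0,0,0,0,0,0,0,0,0,0,0,0,0,0,0,0,0,0,0,0,0,0,0,0,0])

```text
t: 37.98
ee_pos: [500.5, 311.7, 236.3]
eef_rot: [[-1.0, 0.025, 0.019], [0.001, 0.62, -0.785], [-0.031, -0.784, -0.619]]
force: [-0.7, 0.0, -3.8]
opening: 13.5
gripper_force: 60.8
```

Run:
```python
from m import *
s=observe();T=pose(s)
print("lip",np.round(T[:3,:3]@[0,143,47]+T[:3,3]),"tilt",np.degrees(np.arccos(-T[2,2])))
mont("m9.png")
```

```text
lip [505. 363.  95.] tilt 51.72115152740009
t 37.98 p [500.5 311.7 236.3] F [-0.7  0.  -3.8] op 13.5 gf 60.8
[ 0.74  1.04  0.89  2.11 -0.63  1.  ] [[-1.0, 0.02, 0.02], [0.0, 0.62, -0.78], [-0.03, -0.78, -0.62]]
```

View pics/m9.png

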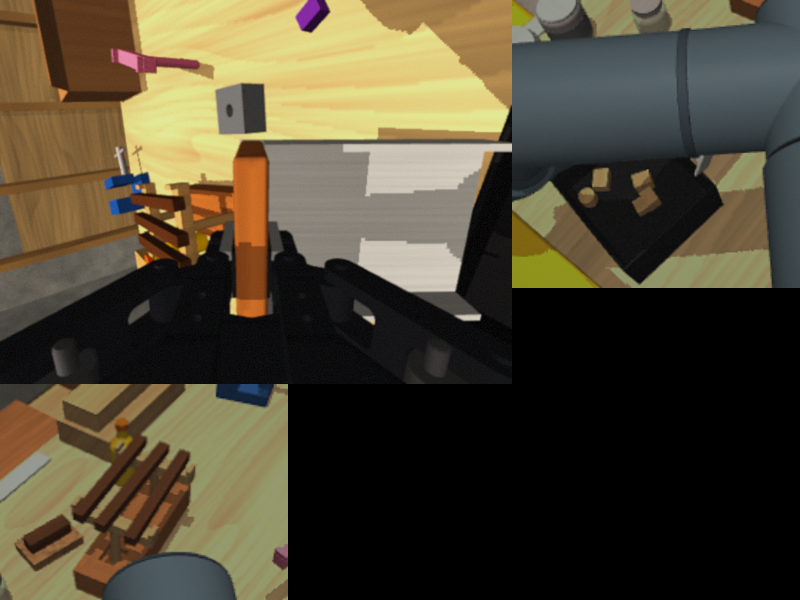

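The tray floor looks empty, and at least four offcuts lie in the tub near (600,180), (588,197), (641,180) and (646,203). The wrist is at a joint limit, so I level the tray again and raise it.

Emit:
jog_arm(steps=[0,-0.9,0.1,-3,0,0,0,0,-0.9,0.1,-3,0,0,0,0,-0.9,0.1,-3,0,0,0,0,-0.9,0.1,-3,0,0,0,0,-0.5,0.4,-3,0,0,0])

```text
t: 38.5
ee_pos: [499.6, 277.6, 261.4]
eef_rot: [[-0.999, 0.019, 0.026], [-0.0, 0.803, -0.596], [-0.032, -0.596, -0.802]]
force: [0.9, 0.4, -2.0]
opening: 13.4
gripper_force: 60.8
```

Emit:
jog_arm(steps=[0,-0.3,0.7,-4,0,0,0,0,-0.3,0.7,-4,0,0,0,0,-0.3,0.7,-4,0,0,0,0,-0.3,0.7,-4,0,0,0,0,-0.3,0.7,-4,0,0,0])

```text
t: 38.92
ee_pos: [499.9, 247.5, 237.3]
eef_rot: [[-1.0, 0.008, 0.03], [-0.001, 0.958, -0.286], [-0.031, -0.286, -0.958]]
force: [-0.6, -0.5, -2.6]
opening: 13.2
gripper_force: 60.7
```

Emit:
jog_arm(steps=[0,-0.3,0.2,-4,0,0,0,0,-0.3,0.2,-4,0,0,0,0,-0.3,0.2,-4,0,0,0,0,-0.3,0.2,-4,0,0,0,0,0,0,0,0,0,0])

```text
t: 39.33
ee_pos: [499.7, 231.7, 231.5]
eef_rot: [[-1.0, 0.004, 0.03], [0.004, 1.0, -0.015], [-0.03, -0.015, -0.999]]
force: [-0.8, -0.9, -3.1]
opening: 13.2
gripper_force: 60.7
```

Run:
```python
from m import *
s=observe();T=pose(s);st();print(np.round(s["joint_pos"],2),np.round(T[:3,:3],2).tolist())
print("lip",np.round(T[:3,:3]@[0,143,47]+T[:3,3]),"tilt",np.degrees(np.arccos(-T[2,2])))
```

```text
t 39.33 p [499.7 231.7 231.5] F [-0.8 -0.9 -3.1] op 13.2 gf 60.7
[ 0.33  0.31 -0.05  1.18 -0.02  0.34] [[-1.0, 0.0, 0.03], [0.0, 1.0, -0.01], [-0.03, -0.01, -1.0]]
lip [502. 374. 182.] tilt 1.9378785101890696
```

Emit:
jog_arm(steps=[0,0,0,-0.9,-1.7,0,0,0,0,0,0,0,-5,0,0,0,0,0,0,-7,0,0,0,0,0,0,-7,0,0,0,0,0,0,-7,0])

```text
t: 39.75
ee_pos: [499.6, 234.7, 231.0]
eef_rot: [[-0.894, -0.444, 0.059], [-0.445, 0.896, -0.001], [-0.052, -0.027, -0.998]]
force: [0.5, 0.0, -3.1]
opening: 13.1
gripper_force: 60.6
```

Emit:
jog_arm(steps=[0,0,0,0,0,-7,0,0,0,0,0,0,-7,0,0,0,0,0,0,-7,0,0,0,0,0,0,-7,0,0,0,0,0,0,-7,0])

```text
t: 40.17
ee_pos: [499.7, 234.8, 230.9]
eef_rot: [[-0.478, -0.876, 0.059], [-0.878, 0.479, -0.001], [-0.027, -0.052, -0.998]]
force: [0.1, 1.1, -3.3]
opening: 13.5
gripper_force: 60.6
```

Emit:
jog_arm(steps=[0,0,0,0,0,-7,0,0,0,0,0,0,-7,0,0,0,0,0,0,-7,0,0,0,0,0,0,-7,0,0,0,0,0,0,-4,0])

```text
t: 40.58
ee_pos: [499.7, 234.8, 230.9]
eef_rot: [[0.058, -0.997, 0.059], [-0.998, -0.059, -0.001], [0.004, -0.059, -0.998]]
force: [-0.9, -0.5, -2.4]
opening: 13.6
gripper_force: 60.6
```

Emit:
jog_arm(steps=[0,-1.5,0,0,0,0,0,0,-1.5,0,0,0,0,0,0,0,0,0,0,0,0,0,0,0,0,0,0,0,0,0,0,0,0,0,0])

```text
t: 41.0
ee_pos: [529.2, 236.4, 232.4]
eef_rot: [[0.053, -0.997, 0.058], [-0.999, -0.053, 0.0], [0.003, -0.058, -0.998]]
force: [-0.0, 1.0, -2.9]
opening: 13.4
gripper_force: 60.7
```

Run:
```python
from m import *
s=observe();T=pose(s);print(np.round(s["joint_pos"],2),np.round(T[:3,:3],3).tolist())
go((530,228,53),182.4);st()
w=read_camera("wrist");t=read_camera("top");d=read_camera("side")
c=np.zeros((600,800,3),np.uint8);c[:384,:512]=w
c[:288,512:800]=cv2.resize(d[190:384,60:254],(288,288));c[384:600,:288]=cv2.resize(d[70:205,160:340],(288,216))
c[290:590,512:800]=cv2.resize(t[140:240,60:156],(288,300),interpolation=cv2.INTER_CUBIC)
cv2.imwrite("pics/m10.png",c[...,::-1])
```

```text
[ 0.32  0.34 -0.01  1.16 -0.02 -1.3 ] [[0.053, -0.997, 0.058], [-0.999, -0.053, 0.0], [0.003, -0.058, -0.998]]
shift cm [ 0.8   1.   17.92] rot [[-3.3, -0.1, 0.7], [0.2, -5.2, -179.3]]
t 41.0 p [529.2 236.4 232.4] F [-0.   1.  -2.9] op 13.4 gf 60.7
```

View pics/m10.png

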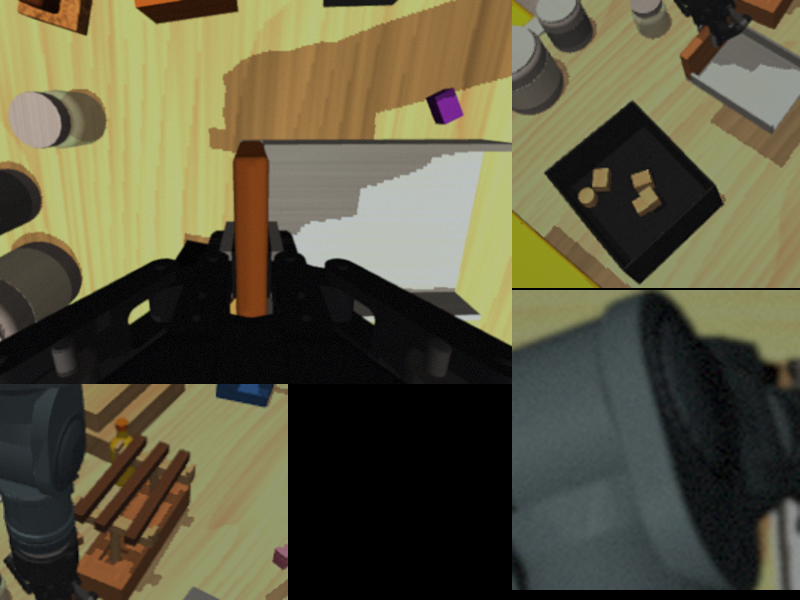

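The tray is empty and the tub holds the offcuts: I can make out four for sure, maybe a fifth tucked beside (650,192). I set the tray down and count afterwards.

Emit:
jog_arm(steps=[0,0,0,-3.3,0,0.7,0,0.8,-0.1,3,0,0,0,0,0,0,3.5,0,0,0,0,0,0,3.5,0,0,0,0,0,0,3.5,0,0,0,0])

```text
t: 41.57
ee_pos: [531.6, 228.2, 96.9]
eef_rot: [[0.041, -0.999, 0.003], [-0.999, -0.041, -0.001], [0.001, -0.003, -1.0]]
force: [-0.1, 0.2, -2.9]
opening: 13.4
gripper_force: 60.7
```

Emit:
jog_arm(steps=[0,0,2.3,0,0,0,0,0,0,1,0,0,0,0,0,0,0.5,0,0,0,0,0,0,0.3,0,0,0,0,0,0,0,0,0,0,0])

```text
t: 41.98
ee_pos: [532.6, 228.6, 57.8]
eef_rot: [[0.041, -0.999, 0.004], [-0.999, -0.041, -0.001], [0.001, -0.004, -1.0]]
force: [-0.3, 0.5, -3.5]
opening: 13.5
gripper_force: 60.7
```

Run:
```python
from m import *
st();print(np.round(observe()["eef_rot"],3).tolist());go((530,228,51),182.4)
```

```text
t 41.98 p [532.6 228.6  57.8] F [-0.3  0.5 -3.5] op 13.5 gf 60.7
[[0.041, -0.999, 0.004], [-0.999, -0.041, -0.001], [0.001, -0.004, -1.0]]
shift cm [0.04 0.27 0.68] rot [[-0.2, -0.1, -0.1], [-0.1, 0.4, 179.9]]
```

Emit:
jog_arm(steps=[0,0.1,0.2,0,0,0,0,0,0,0.2,0,0,0,0,0,0,0.2,0,0,0,0,0,0,0.1,0,0,0,0,0,0,0,0,0,0,0])

```text
t: 42.4
ee_pos: [531.5, 228.4, 51.2]
eef_rot: [[0.041, -0.999, 0.004], [-0.999, -0.041, -0.001], [0.001, -0.004, -1.0]]
force: [-1.1, -1.2, 4.8]
opening: 13.2
gripper_force: 61.7
```

Emit:
jog_arm(steps=[0,0,0,0,0,0,0,0,0,0,0,0,0,4,0,0,0,0,0,0,4,0,0,0,0,0,0,4,0,0,0,0,0,0,4])

```text
t: 42.82
ee_pos: [530.7, 228.2, 49.7]
eef_rot: [[0.041, -0.999, 0.002], [-0.999, -0.041, -0.001], [0.001, -0.002, -1.0]]
force: [-0.5, 0.0, -0.4]
opening: 40.0
gripper_force: 0.0
```

Emit:
jog_arm(steps=[0,0,-1,0,0,0,4,0,0,-2,0,0,0,4,0,0,-3,0,0,0,4,0,0,-4,0,0,0,4,0,0,-4,0,0,0,4])

```text
t: 43.23
ee_pos: [529.3, 228.0, 191.0]
eef_rot: [[0.041, -0.999, -0.0], [-0.999, -0.041, -0.002], [0.002, 0.0, -1.0]]
force: [0.3, 0.2, -0.1]
opening: 40.1
gripper_force: 0.0
```

Emit:
jog_arm(steps=[3,1.5,-1,0,0,0,4,3.5,1.5,-1,0,0,0,4,3.5,1.5,-1,0,0,0,4,3.5,1.5,-1,0,0,0,4,3.5,1.5,-1,0,0,0,4])

```text
t: 43.65
ee_pos: [461.4, 54.3, 241.1]
eef_rot: [[0.042, -0.999, 0.003], [-0.999, -0.042, -0.002], [0.002, -0.003, -1.0]]
force: [-1.0, -0.6, 1.0]
opening: 40.0
gripper_force: 0.0
```

Emit:
jog_arm(steps=[3.5,0,0,0,0,0,4,3.5,0,0,0,0,0,4,3,0,0,0,0,0,4,2,0,0,0,0,0,4,0,0,0,0,0,0,4])

```text
t: 44.07
ee_pos: [467.5, -67.9, 240.8]
eef_rot: [[0.036, -0.999, 0.003], [-0.999, -0.036, -0.003], [0.003, -0.003, -1.0]]
force: [0.3, -0.2, 0.0]
opening: 40.2
gripper_force: 0.0
```

Run:
```python
from bat import *
st();t=read_camera("top");o=t.astype(int)
# light wooden blobs over black: tub area in native px
x0,y0,x1,y1=70,150,152,236
c=o[y0:y1,x0:x1];m=((c[...,0]>75)&(c[...,0]>1.25*c[...,2])).astype(np.uint8)
n,l,s,ce=cv2.connectedComponentsWithStats(m)
for i in range(1,n):
    if s[i,4]>12: print("blob",s[i],np.round(px("top",ce[i][0]+x0,ce[i][1]+y0,20,1)[:2]),c[l==i].mean(0).round())
# side view
d=read_camera("side").astype(int);x0,y0,x1,y1=75,255,205,385
c=d[y0:y1,x0:x1];m=((c[...,0]>75)&(c[...,0]>1.25*c[...,2])).astype(np.uint8);n,l,s,ce=cv2.connectedComponentsWithStats(m)
for i in range(1,n):
    if s[i,4]>12: print("side",s[i],np.round(px("side",ce[i][0]+x0,ce[i][1]+y0,20,1)[:2]))
```

```text
t 44.07 p [467.5 -67.9 240.8] F [ 0.3 -0.2  0. ] op 40.2 gf 0.0
blob [   0    0   82   86 2064] [561. 452.] [129. 124.  84.]
blob [ 23  16  22  13 172] [605. 479.] [120. 106.  65.]
blob [44 36 12 11 87] [551. 428.] [119. 101.  63.]
blob [ 37  45  12  14 119] [520. 450.] [118. 106.  66.]
side [   0    0  130  129 8543] [555. 459.]
side [ 39  48  11  13 132] [609. 461.]
side [ 65  49  19  30 300] [538. 434.]
side [30 61 11 11 95] [605. 495.]
```

The tub shows about four offcuts' worth of blobs. I look straight in with the wrist camera (numerically) for the fifth.

Emit:
jog_arm(steps=[-3.7,-0.5,-0.2,0,0,0,4,-3.7,-0.5,-0.2,0,0,0,4,-3.7,-0.5,-0.2,0,0,0,4,-3.7,-0.5,-0.2,0,0,0,4,-3.7,-0.5,-0.2,0,0,0,4])

```text
t: 44.58
ee_pos: [483.8, 124.5, 250.3]
eef_rot: [[0.042, -0.999, 0.002], [-0.999, -0.042, -0.001], [0.001, -0.002, -1.0]]
force: [0.7, -1.0, 0.2]
opening: 39.6
gripper_force: 0.0
```

Emit:
jog_arm(steps=[-3.7,-0.5,-0.2,0,0,0,4,-3.7,-0.5,-0.2,0,0,0,4,-3.7,-0.5,-0.2,0,0,0,4,-3.7,-0.5,-0.2,0,0,0,4,-3.7,-0.5,-0.2,0,0,0,4])

```text
t: 45.0
ee_pos: [500.5, 310.7, 260.0]
eef_rot: [[0.043, -0.999, 0.002], [-0.999, -0.043, -0.001], [0.001, -0.002, -1.0]]
force: [0.4, 0.2, 0.8]
opening: 39.9
gripper_force: 0.0
```

Emit:
jog_arm(steps=[-3.7,-0.5,0,0,0,0,4,-3.7,-0.5,0,0,0,0,4,-3.7,-0.5,0,0,0,0,4,-3.4,-0.5,0,0,0,0,4,0,0,0,0,0,0,4])

```text
t: 45.42
ee_pos: [513.5, 460.2, 256.9]
eef_rot: [[0.048, -0.999, -0.001], [-0.999, -0.048, 0.0], [-0.0, 0.001, -1.0]]
force: [-0.4, -0.2, -0.8]
opening: 40.2
gripper_force: 0.0
```

```bash
cat > tub.py <<'E'
from bat import *
def blobs(thr=45):
    st();o,x,y=ortho(20,(400,670),(330,560));o=o.astype(int);cv2.imwrite("pics/tubo.png",o.astype(np.uint8)[...,::-1])
    m=((o[...,0]>thr)&(o[...,0]>1.3*o[...,2])).astype(np.uint8);n,l,s,ce=cv2.connectedComponentsWithStats(m)
    for i in range(1,n):
        if s[i,4]>120: print("area",s[i,4],"wh",s[i,2:4],"at",np.round((x[1]-ce[i][1],y[1]-ce[i][0])),o[l==i].mean(0).round())
    # coarse map: W wood, . dark, ? other
    for r in range(0,270,10): print(x[1]-r,"".join("W" if m[r:r+10,c:c+10].mean()>.5 else ("." if o[r:r+10,c:c+10].mean()<50 else "o") for c in range(0,230,10)))
E
python3 -c "from tub import *;blobs()"
```

```text
t 45.42 p [513.5 460.2 256.9] F [-0.4 -0.2 -0.8] op 40.2 gf 0.0
area 997 wh [18 86] at [635. 554.] [207. 201. 139.]
area 10473 wh [230 270] at [495. 390.] [219. 200. 132.]
area 1939 wh [71 44] at [604. 478.] [192. 174.  98.]
area 843 wh [39 37] at [550. 425.] [168. 120.  63.]
area 1322 wh [43 46] at [517. 447.] [182. 136.  73.]
670 WW.......ooWWWWWWWWWWWW
660 WW...............ooWWWW
650 Wo....................W
640 W.....................W
630 W........oo...........W
620 W....WW.WWW...........W
610 W....WWWWWWW.........oW
600 W....WWWWWW..........oW
590 o.....W..W...........WW
580 oo...................WW
570 ............oo.......WW
560 ............WWW......WW
550 ............WWW......WW
540 .........oWo.WW......WW
530 .........WWWW........WW
520 .........WWWW.......oWW
510 ..........WWW.......WWW
500 ...........oo.......WWW
490 ....................WWW
480 ....................WWW
470 ....................WWW
460 ....................WWW
450 .o..................WWW
440 oo.................oWWW
430 .WWWWWWoo..........WWWW
420 WWWWWWWWWWWWWWWoo..WWWW
410 WWooooooWWWWWWWWWWWWWWW
```

Run:
```python
import cv2
o=cv2.imread("pics/tubo.png")[...,2]
for r0,r1,c0,c1 in((36,92,44,126),(90,170,84,156)):
    for r in range(r0,r1,3): print("".join("%2d"%min(99,o[r:r+3,c:c+2].mean()*0.4) if o[r:r+3,c:c+2].mean()>45 else " ." for c in range(c0,c1,2)))
    print()
```

```text
. . . . . . . . . . . . . . . . . . . . . . . . . . . . . . . . . . . . . . . . .
 . . . . . . . . . . . . . . . . . . . . . . . . . . . . . . . . . . . . . . . . .
 . . . . . . . . . . . . . . . . . . . . . . . . . .213225 . . . . . . . . . . . .
 . . . . . . . . . . . . . . . . . . . . . . . .204473898042 . . . . . . . . . . .
 . . . . . . . . . . . . . . . . . . . . . . .346791989897885019 . . . . . . . . .
 . . . . . . . .2320 . . . . . . . . . . .305583969897979797926225 . . . . . . . .
 . . . .254867778277715732 . . . . . .245283959797989798979798957230 . . . . . . .
 . . .458094979797989796875824 . .184174939897979797979797979797968043 . . . . . .
 . .46889898979797979797979563243162879798979797979797979797979797979048 . . . . .
 .227296989797979797979797978753629397979797979797979797979797979794815022 . . . .
 .267998979797979797979797979261456892979797979797979797979797968260433526 . . . .
 .2274979797979797979797979792563933498497979797979797979796876845373222 . . . . .
 . .51909797979797979797979474463927 .39809697979797979790725138322518 . . . . . .
 . . .5286969797979797
[... 1747 characters left out ...]
9797981818075655035 . . . . . . . . . . . .
 . . . .256695968580808080848584838381798078786937 . . . . . . . . . . .
 . . .18478997968781817981848587888888878583765629 . . . . . . . . . . .
 . . .24629397979285827982858687888887878685754622 . . . . . . . . . . .
 . . .182946617886848279838586878888878686836535 . . . . . . . . . . . .
 . . . . . .182330405879848587888888878685795326 . . . . . . . . . . . .
 . . . . . . . . .215080858687888887868684734218 . . . . . . . . . . . .
 . . . . . . . . .2866848587888988878686816033 . . . . . . . . . . . . .
 . . . . . . . . .3874858687888988868685764824 . . . . . . . . . . . . .
 . . . . . . . .1834617379828688888685836836 . . . . . . . . . . . . . .
```

The lower cluster has two facets of different brightness and the area of two blocks. The side view's 300 px blob, against about 113 px per piece, also comes to three there. So all five are in the tub, and I hand the job in.

```bash
python3 -c "
from plant import *
print(finish_job())"
```

```text
the job is handed in; nothing more can be done
None
```

I handed the job in after about 45 s of robot time: post planted and home, all three battens across both arms, tray emptied and set back flat. I made out four offcuts in the tub clearly and inferred the fifth from blob sizes; the hand-in returned no verdict.

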